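Find the blind hole of a spacer on a feeler pin and hold it hole-up

TASK

Pull the top drawer of the blue cabinet well open (at least 15 cm) and take out the square aluminium spacer; its two ends look alike, so find the deep blind hole by feel: it is the end that slides at least 15 mm onto the brass feeler pin. Then draw it off the pin, turn it so that the deep hole faces straight up, and finish still holding it like that in the gripper, at rest in the air at least 25 cm above the bench. Leave the top drawer open and the lower one shut, and leave the collar in the drawer and the other things on the bench as they are.

Things in the scene. Friction and masses are not known exactly. Their poses are not given: they have to be found in the camera images.
- cabinet_drawer0 (a joint): opening of the top drawer in m: 0 shut, at most 0.189; friction about 1 N, no spring. Open by at least 0.15 it shows the spacer and the collar clear of the cabinet's front
- cabinet_drawer1 (a joint): opening of the lower drawer in m: 0 shut; leave it shut
- cabinet_drawer0_handle (a point): middle of the top drawer's bar handle: a steel bar 11 mm thick and 120 mm long, level, along the cabinet's y, its axis 35 mm in front of the drawer's front, 122 mm above the bench and 38 mm below the cabinet's top. It moves with the drawer. Its x axis points straight into the cabinet (the drawer opens along -x)
- cabinet: blue two-drawer bench cabinet, fixed, 270 mm deep (x) by 360 mm wide (y) by 160 mm tall; origin at the centre of its underside, drawer fronts at x = -135 mm. The top drawer's inner floor is 90 mm above the bench, its side walls reach 138 mm, its front 148 mm. Shut, the drawer's inner front face lies at x = -114 mm and its inner side faces at y = +-159 mm; the spacer and the collar lie about 70 mm behind the front face, one at about y = +75 mm, the other at y = -75 mm
- spacer: square aluminium spacer, 36 x 36 mm and 56 mm long, about 0.16 kg, lying on a long side on the drawer's floor, either way round. Origin at its middle; x is its long axis. The end at x = +28 mm has the blind hole (20 mm across, 30 mm deep, centred); the end at x = -28 mm looks the same but is only a recess 3 mm deep
- gauge: feeler-pin stand, fixed to the bench: grey base 120 x 80 mm and 14 mm high, grey post at its far end, 26 mm (x) by 40 mm (y), up to 120 mm high, front face at x = +23 mm; from the post a level brass pin, 9 mm across and 44 mm long (the 6 mm next to the post lie in a collar 24 mm across), points along the stand's -x, roughly to the robot. Origin at the centre of the base's underside
- pin_tip (a point): free end of the brass pin, on its axis, 100 mm above the bench; x axis along the pin towards the post, z up
- collar: dark steel ring, 48 mm across, 22 mm high, lying in the top drawer beside the spacer; leave it in the drawer
- wrench: steel open-ended wrench, 180 mm long, lying on the bench; leave it alone
- screwdriver: green-handled screwdriver, 200 mm long, lying on the bench; leave it alone
- oil: white oil bottle with a red cap, 56 mm across, 130 mm tall; leave it alone
- jar: amber glass jar, 64 mm across, 70 mm tall, standing on the bench; leave it alone
- slug: brass cylinder, 40 mm across, 50 mm tall, standing on the bench; leave it alone
Not all that is in view belongs to the job. What is shaped like the gauge but green or red is not meant.

How it is judged:
On the way, in this order (a step that is already met when the one before it is completed fails the run):
1. the top drawer is pulled open by at least 130 mm (value of joint cabinet_drawer0 above 0.13 m), for 0.2 s.
2. the feeler pin is at least 12 mm deep in the spacer's blind hole, the spacer held in the fingers (x of pin_tip in the frame of spacer between -0.006 and 0.016 m and y of pin_tip in the frame of spacer between -0.01 and 0.01 m and z of pin_tip in the frame of spacer between -0.01 and 0.01 m and contact force between spacer and the fingers above 1 N), for 0.2 s.
At the end, for the whole second after the job is handed in: spacer held still in the fingers, touching neither cabinet nor stand, blind hole up within 0.3 rad, its middle over 235 mm above the bench; top drawer over 110 mm open, lower one under 30 mm; collar in the top drawer (angle between spacer's own x axis and vertical below 0.3 rad and height (world z) of spacer above 0.235 m and contact force between spacer and the fingers above 1 N and contact force between spacer and cabinet below 0.1 N and contact force between spacer and gauge below 0.1 N and linear speed of spacer below 0.03 m/s and angular speed of spacer below 0.3 rad/s and value of joint cabinet_drawer0 above 0.11 m and value of joint cabinet_drawer1 below 0.03 m and distance between collar and cabinet_drawer0_handle below 0.27 m and height (world z) of collar between 0.08 and 0.125 m); the arm keeps its last pose, push and grip.
It fails at once if a bystander on the bench is moved by more than 40 mm (distance of any of wrench, screwdriver, oil, jar, slug from where it was at the start of the episode above 0.04 m).
It fails at once if the lower drawer is pulled out by more than 30 mm (value of joint cabinet_drawer1 above 0.03 m).
It also fails if it takes over 67 s, if anything falls off the work surface, if the arm or the gripper's body presses on something with over 40 N, if the wrist force passes 120 N, or if a joint passes its speed limit or range.

ROBOT

A 6-joint arm with a two-finger parallel gripper is mounted at the origin on the work surface. World frame = base frame: x ahead of the robot, y to its left, z up, the work surface at z = 0. Lengths are in m, angles in rad, forces in N, time in s.
With the tool pointing down it reaches from about 0.275 to 0.85 m from the base axis. Payload 19 kg.
Tool frame: the origin (TCP) lies midway between the tips of the shut fingers; the grasp point (between the pads) lies 19 mm behind it; z points along the fingers, y is the direction in which the jaws open and shut (so a half turn about z gives the same grasp; the last joint's range is limited). The gripper opens to 85 mm and grips with 20 to 120 N. Pads are 22 mm wide; open, the fingers measure 114 mm over their backs; the gripper's body (76 mm by 85 mm) begins 54 mm behind the grasp point. The pads swing forward as they close: fully open they stand 13 mm farther back than shut.
Start: joints at [1.185, 0.15, 1.437, -0, 1.554, -0.134], TCP at [0.143, 0.557, 0.231] pointing down, gripper open.
Joint ranges: [-2.8, 2.8], [-0.68, 2.1], [0.12, 2.68], [-1.39, 4.53], [0.16, 2.79], [-2.81, 2.81]. Speed limits (rad/s): [1.89, 1.89, 2.22, 3.01, 3.01, 3.01].

INTERFACE

Orientations are given as a rotation vector (axis times angle).
In Python, from bench import get_state, capture, camera_info, sign_off gives the robot as it stands.
- The arm moves only by the tool apply_moves, never from a script. Its argument "targets" is one flat list of numbers, 4 for each row, row after row: the shift along the tool's x, y, z in m, then the turn about the tool's z in degrees. In form: [dx, dy, dz, turn, dx, dy, dz, turn, ...]. A call has 1 to 5 rows; each row is the pose to reach, as a shift and turn from the pose commanded when the call began, along the tool's axes at that moment; what a row does not reach only later rows make up. A row lasts 1/12 s, in which the tool goes at most 41.7 mm and 7.16 degrees, less where a joint would pass 70% of its speed; a pose out of reach is approached as far as the arm can. A call with a gripper value outside its range is refused whole. "claw" is the closure in counts, from 0 (fully open) to 255 (shut), set as the call begins (left out, the last holds). The fingers move at their own pace and stop on an object; the grip force is fixed at half the most. Time passes only in rows, so rows that repeat a pose let the fingers close. It gives the time, the measured TCP pose, the force and the opening at its end, in the units of the state.
- get_state(): the state, without advancing time (a new reading comes with each control period).
- capture(name): name is "side" or "top"; returns the picture (384x512x3 uint8, red, green, blue); there is no depth.
- camera_info(name): a dict with "K" (3x3 intrinsics, pixels), "dist_coeffs" ([k1, k2, p1, p2, k3] as OpenCV has them; the pictures are not rectified), "rvec" (rotation vector, rad) and "tvec" (3), from world to camera coordinates, as OpenCV has them. Camera axes: x right, y down, z forward; pixel columns grow to the right and rows downward; lengths in m; the calibration is good to about 2 mm. A picture is of the moment at which its call begins. camera_info takes no time and is no camera call.
- sign_off(): hands the job in, once; it reports no verdict.
The state is a dict: "time_s": time; "q": joint angles; "qd": joint speeds; "joint_efforts": joint torques, N m; "tcp_pos": TCP position; "tcp_rot": TCP orientation; "ft_force": force on the tool from outside, world axes, zero at the start; "torque": the same for the moment, N m; "finger_gap": finger opening in m.
Only numpy, scipy, OpenCV 4.12 (cv2) and the standard library are available. Lean on these libraries where they do the work, as an engineer would, in place of code of your own. Each camera call takes 0.05 s, during which the arm holds its last target.

## Working session

There is one attempt and no reset: what is moved stays moved. The work goes in short steps, Python scripts to look and compute and a tool call to move; the robot and the scene stay as the last step left them, time stands still between calls to the robot, and variables do not carry over. Pictures are saved under pics/ and viewed, and the job is handed in when it is done.

Besides the shell and the picture viewer there is one more tool, called after "Emit:" by a JSON object that holds its "api" and its "payload", one argument or row to a line. apply_moves: Moves the arm, as the interface text tells. Its arguments: {"type":"object","properties":{"targets":{"type":"array","items":{"type":"number"}},"claw":{"type":"number"}},"required":["targets"]}

```bash
ls; mkdir -p pics
python3 - <<'E'
from bench import *
import cv2
s=get_state();print(s)
for n in("side","top"):
    print(camera_info(n)); im=capture(n); cv2.imwrite(f"pics/{n}0.png",cv2.resize(im[:,:,::-1],(800,600),interpolation=cv2.INTER_CUBIC))
E
```

```text
pics
{'time_s': 0.0, 'q': array([ 1.18499318e+00,  1.50972030e-01,  1.43801663e+00, -1.95255960e-05,
        1.55378585e+00, -1.34000166e-01]), 'qd': array([-1.34521894e-03,  1.71860303e-03,  2.12554398e-03,  3.03318924e-05,
        1.58604541e-03, -4.46289523e-04]), 'joint_efforts': array([-1.86462225e-03, -7.13047743e+01, -5.70873034e+01, -3.44383752e-04,
        8.83627479e-03, -2.31721134e-05]), 'tcp_pos': array([0.143196  , 0.55663677, 0.23069058]), 'tcp_rot': array([-3.94450716e-01, -3.11644350e+00,  1.80181762e-03]), 'ft_force': array([-1.6480383 ,  0.46607123,  0.91371946]), 'torque': array([ 0.02637   , -0.00803125, -0.01684975]), 'finger_gap': 0.08543573749065293}
{'K': array([[366.78994212,   0.        , 256.62378057],
       [  0.        , 366.78994212, 191.30306411],
       [  0.        ,   0.        ,   1.        ]]), 'dist_coeffs': array([0.02200124, 0.        , 0.        , 0.        , 0.        ]), 'rvec': array([ 0.60346229, -2.6777127 ,  1.09277627]), 'tvec': array([0.56154473, 0.25266072, 0.87519592])}
{'K': array([[432.21088587,   0.        , 258.14847736],
       [  0.        , 432.21088587, 191.62720656],
       [  0.        ,   0.        ,   1.        ]]), 'dist_coeffs': array([-0.02960817,  0.        ,  0.        ,  0.        ,  0.        ]), 'rvec': array([ 2.17191592, -2.13881632,  0.13383553]), 'tvec': array([0.00197436, 0.60297798, 1.4484057 ])}
```

View pics/side0.png

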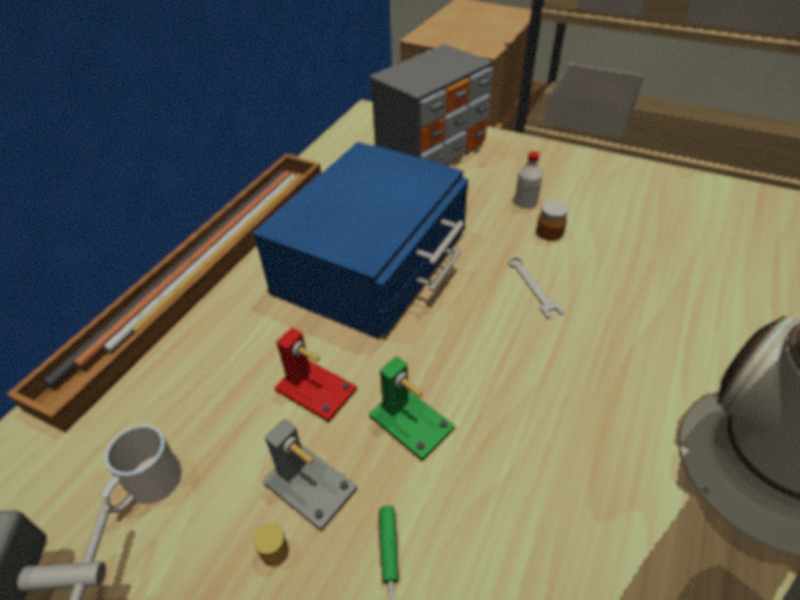

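View pics/top0.png

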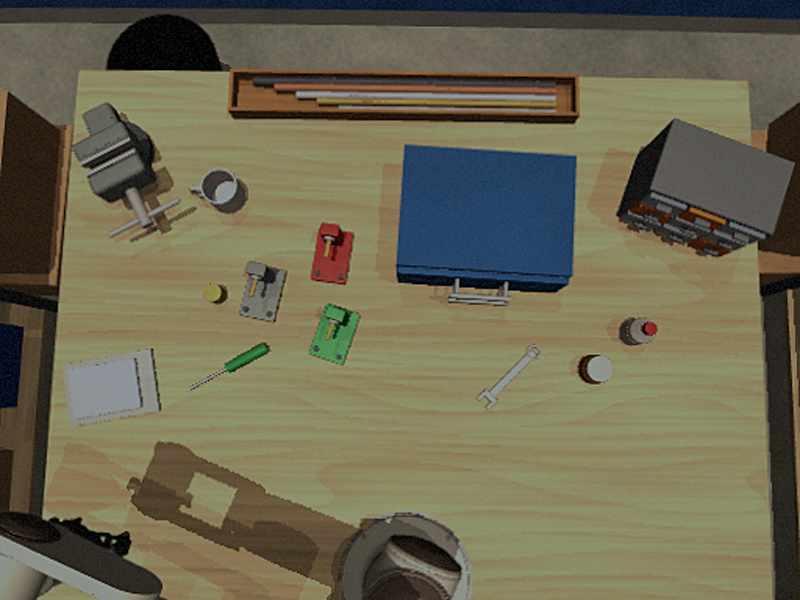

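The top view shows the blue cabinet's top at about (405–576, 147–280) and its handles at about (480, 295). The grey gauge is at (263, 290), the wrench at (510, 375), and the red and green decoys are to the right of the gauge. I'll enlarge crops to measure from.

```bash
cat > h.py <<'E'
import numpy as np, cv2
from bench import *
from scipy.spatial.transform import Rotation as R
def ray(n,px):
    c=camera_info(n); u=cv2.undistortPoints(np.array([[px]],float),c["K"],c["dist_coeffs"])[0,0]
    Rm=cv2.Rodrigues(c["rvec"])[0]; o=-Rm.T@c["tvec"]; d=Rm.T@np.array([u[0],u[1],1]); return o,d
def at_z(n,px,z):
    o,d=ray(n,px); return o+d*(z-o[2])/d[2]
def tri(a,b):
    o1,d1=ray("top",a);o2,d2=ray("side",b)
    t=np.linalg.lstsq(np.c_[d1,-d2],o2-o1,rcond=None)[0]
    p,q=o1+d1*t[0],o2+d2*t[1]; return (p+q)/2,np.linalg.norm(p-q)
def proj(n,P):
    c=camera_info(n); return cv2.projectPoints(np.array(P,float).reshape(-1,1,3),c["rvec"],c["tvec"],c["K"],c["dist_coeffs"])[0][:,0]
def crop(n,x0,y0,w,h,s,name):
    im=capture(n) if isinstance(n,str) else n
    o=cv2.resize(im[y0:y0+h,x0:x0+w,::-1],None,fx=s,fy=s,interpolation=cv2.INTER_CUBIC)
    for k in range(0,w,10):
        cv2.putText(o,str(x0+k),(k*s,8),0,.3,(0,255,255),1); cv2.line(o,(k*s,10),(k*s,14),(0,255,255),1)
    for k in range(10,h,10):
        cv2.putText(o,str(y0+k),(0,k*s+4),0,.3,(0,255,255),1)
    cv2.imwrite("pics/"+name,o)
E
python3 - <<'E'
from h import *
im=capture("top"); im2=capture("side")
crop(im,245,85,135,115,5,"c1.png"); crop(im,140,155,80,60,9,"c2.png"); crop(im2,160,90,150,120,5,"c3.png"); crop(im2,160,255,80,85,7,"c4.png")
E
```

```text
(no output)
```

View pics/c1.png

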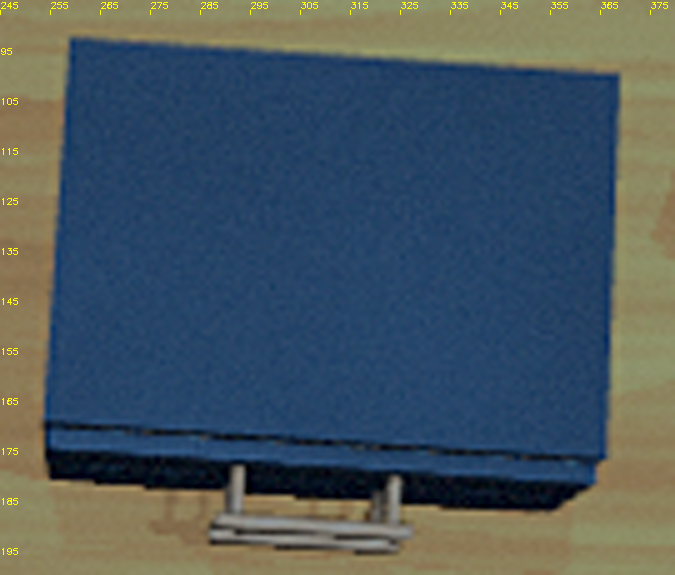

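View pics/c2.png

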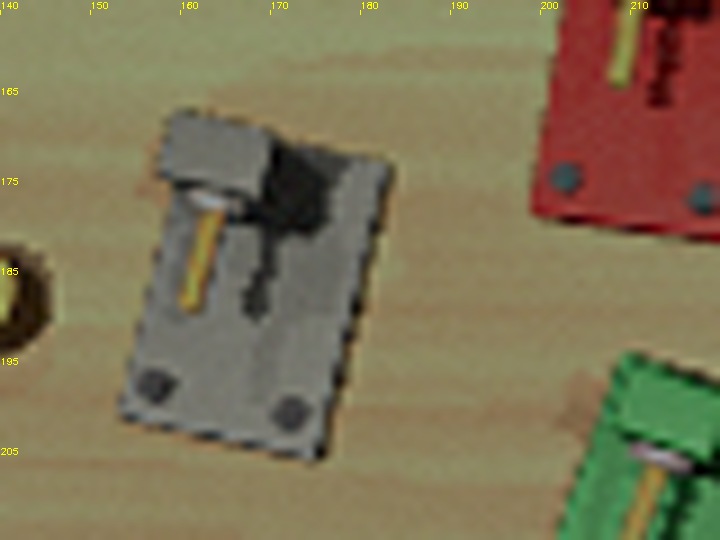

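View pics/c3.png

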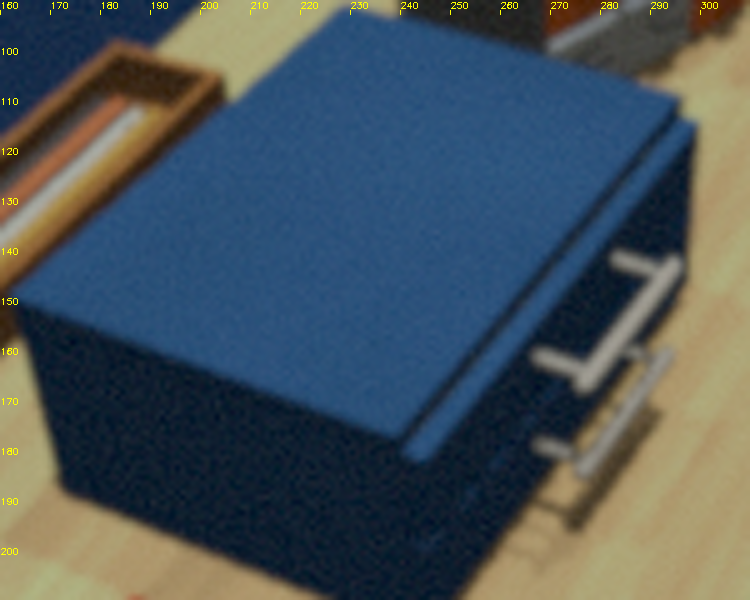

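View pics/c4.png

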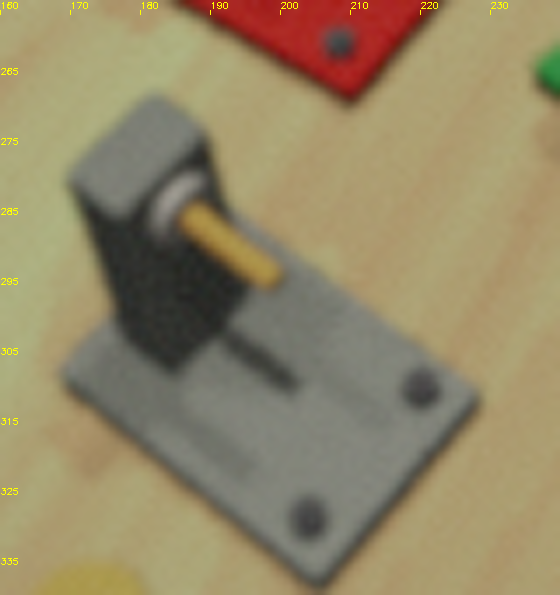

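Run:
```python
from h import *
np.set_printoptions(precision=4,suppress=True)
print(ray("top",(258,191)),ray("side",(256,191)))
T=lambda x,y:(245+x/5-.5+.5/5,85+y/5-.5+.1)
S=lambda x,y:(160+x/5-.4,90+y/5-.4)
for nm,p,z in [("BL",T(70,38),.16),("BR",T(620,73),.16),("FR",T(605,459),.16),("FL",T(45,422),.16),("dFL",T(47,452),.148),("dFR",T(595,483),.148)]:
    print(nm,at_z("top",p,z))
for nm,p,z in [("BR?",S(345,8),.16),("FR",S(680,98),.16),("FL",S(400,438),.16),("BL",S(10,298),.16),("dFL",S(418,462),.148),("dFR",S(697,122),.148)]:
    print(nm,at_z("side",p,z))
print("handle top ends", at_z("top",T(210,525),.122),at_z("top",T(412,533),.122), at_z("top",T(210,537),.122),at_z("top",T(398,548),.122))
print("handle side", at_z("side",S(583,385),.122),at_z("side",S(675,265),.122))
G=lambda x,y:(140+x/9-.45,155+y/9-.45)
H=lambda x,y:(160+x/7-.43,255+y/7-.43)
for p in [(120,415),(322,460),(392,165)]: print("base top",at_z("top",G(*p),.014))
for p in [(62,385),(320,585),(480,400)]: print("base side",at_z("side",H(*p),.014))
print("tip",at_z("top",G(190,308),.1),at_z("side",H(270,277),.1),tri(G(190,308),H(270,277)))
print("root",at_z("top",G(212,212),.1),at_z("side",H(188,217),.1),tri(G(212,212),H(188,217)))
```

```text
(array([0.4162, 0.0069, 1.5127]), array([ 0.127 ,  0.0033, -0.9919])) (array([0.3019, 0.6299, 0.8107]), array([ 0.3202, -0.6264, -0.7107]))
BL [0.9136 0.0144 0.16  ]
BR [ 0.8959 -0.3437  0.16  ]
FR [ 0.6414 -0.3294  0.16  ]
FL [0.6596 0.0264 0.16  ]
dFL [0.6423 0.025  0.148 ]
dFR [ 0.6277 -0.3257  0.148 ]
BR? [ 0.8897 -0.3357  0.16  ]
FR [ 0.6407 -0.3261  0.16  ]
FL [0.6558 0.029  0.16  ]
BL [0.9104 0.0188 0.16  ]
dFL [0.6453 0.0302 0.148 ]
dFR [ 0.6269 -0.3225  0.148 ]
handle top ends [ 0.6003 -0.0812  0.122 ] [ 0.5971 -0.2124  0.122 ] [ 0.5924 -0.0813  0.122 ] [ 0.5871 -0.2033  0.122 ]
handle side [ 0.6028 -0.0881  0.122 ] [ 0.5962 -0.2114  0.122 ]
base top [0.5685 0.3785 0.014 ]
base top [0.5522 0.2992 0.014 ]
base top [0.6683 0.2763 0.014 ]
base side [0.6763 0.3612 0.014 ]
base side [0.5638 0.3816 0.014 ]
base side [0.5481 0.3068 0.014 ]
tip [0.5996 0.3332 0.1   ] [0.5989 0.3342 0.1   ] (array([0.5997, 0.3335, 0.0983]), np.float64(0.00019309910054844114))
root [0.6354 0.3266 0.1   ] [0.6331 0.3276 0.1   ] (array([0.635 , 0.3268, 0.0976]), np.float64(0.0015474268541400807))
```

```bash
cat >> h.py <<'E'
def phi(): 
    s=get_state(); M=R.from_rotvec(s["tcp_rot"]).as_matrix(); return s,M,np.degrees(np.arctan2(M[1,1],M[0,1]))
def go(p,f=None):
    s,M,ph=phi(); d=M.T@(np.array(p)-s["tcp_pos"]); t=0 if f is None else -((f-ph))
    n=max(np.linalg.norm(d)/.0417,abs(t)/7.16)
    print("t%.2f tcp"%s["time_s"],s["tcp_pos"].round(4),"phi %.2f tilt %.2f gap %.4f"%(ph,np.degrees(np.arccos(-M[2,2])),s["finger_gap"]),"F",s["ft_force"].round(1))
    print("row",d.round(4),round(t,1),"rows>=%.1f"%n)
E
python3 -c "
from h import *
go([.6,-.148,.22],-2.7)"
```

```text
t0.20 tcp [0.1432 0.5567 0.231 ] phi 75.57 tilt 0.04 gap 0.0859 F [-0.2 -0.   0.9]
row [-0.618  -0.5687  0.0113] 78.3 rows>=20.1
```

Emit:
{"api": "apply_moves", "payload": {
  "targets": [-0.031,-0.028,0,4,-0.062,-0.056,0,8,-0.093,-0.085,0,12,-0.124,-0.113,0,16,-0.154,-0.141,0,20],
  "claw": 183
}}

```text
time_s: 0.62
tcp_pos: [0.2574, 0.3806, 0.2311]
tcp_rot: [0.934, 3.0, -0.0]
ft_force: [0.7, 0.0, 0.7]
finger_gap: 0.0254
```

```bash
python3 -c "
from h import *
go([.6,-.148,.22],-2.7)"
```

```text
t0.62 tcp [0.2574 0.3806 0.2311] phi 55.41 tilt 0.00 gap 0.0254 F [0.7 0.  0.7]
row [-0.5821 -0.2407  0.0112] 58.1 rows>=15.1
```

Emit:
{"api": "apply_moves", "payload": {
  "targets": [-0.036,-0.015,0,4,-0.073,-0.03,0,8,-0.109,-0.045,0,12,-0.146,-0.06,0,16,-0.182,-0.075,0,20],
  "claw": 186
}}

```text
time_s: 1.03
tcp_pos: [0.3653, 0.2157, 0.2314]
tcp_rot: [1.441, 2.791, 0.0]
ft_force: [1.4, 1.1, -0.1]
finger_gap: 0.0235
```

```bash
python3 -c "
from h import *
go([.6,-.148,.22],-2.7)"
```

```text
t1.03 tcp [0.3653 0.2157 0.2314] phi 35.38 tilt 0.03 gap 0.0235 F [ 1.4  1.1 -0.1]
row [-0.4324 -0.0192  0.0115] 38.1 rows>=10.4
```

Emit:
{"api": "apply_moves", "payload": {
  "targets": [-0.04,-0.002,0.002,4,-0.08,-0.004,0.004,8,-0.12,-0.006,0.006,12,-0.16,-0.008,0.008,16,-0.2,-0.01,0.01,20]
}}

```text
time_s: 1.45
tcp_pos: [0.4736, 0.047, 0.2213]
tcp_rot: [1.905, 2.498, 0.0]
ft_force: [0.7, 0.5, 0.1]
finger_gap: 0.0231
```

```bash
python3 -c "
from h import *
go([.6,-.148,.22],-2.7)"
```

```text
t1.45 tcp [0.4736 0.047  0.2213] phi 15.36 tilt 0.02 gap 0.0231 F [0.7 0.5 0.1]
row [-0.2215  0.0703  0.0014] 18.1 rows>=5.6
```

Emit:
{"api": "apply_moves", "payload": {
  "targets": [-0.037,0.012,0,4,-0.074,0.024,0,8,-0.111,0.036,0,12,-0.148,0.048,0,16,-0.185,0.059,0,18]
}}

```text
time_s: 1.87
tcp_pos: [0.5802, -0.1152, 0.221]
tcp_rot: [-2.273, -2.169, 0.0]
ft_force: [1.7, -0.0, 0.2]
finger_gap: 0.0233
```

```bash
python3 -c "
from h import *
go([.6,-.148,.16],-2.7)"
```

```text
t1.87 tcp [ 0.5802 -0.1152  0.221 ] phi -2.68 tilt 0.01 gap 0.0233 F [ 1.7 -0.   0.2]
row [-0.0318  0.0213  0.061 ] 0.0 rows>=1.7
```

Emit:
{"api": "apply_moves", "payload": {
  "targets": [-0.016,0.011,0.03,0,-0.032,0.021,0.06,0,-0.032,0.021,0.07,0,-0.032,0.021,0.07,0]
}}

```text
time_s: 2.2
tcp_pos: [0.5979, -0.1463, 0.1478]
tcp_rot: [-2.266, -2.169, 0.004]
ft_force: [-0.3, 0.6, -0.2]
finger_gap: 0.023
```

```bash
python3 -c "
from h import *
go([.6,-.148,.104],-2.7)
crop('side',240,80,80,70,8,'d1.png')
crop('top',260,140,90,70,8,'d2.png')"
```

```text
t2.20 tcp [ 0.5979 -0.1463  0.1478] phi -2.50 tilt 0.32 gap 0.0230 F [-0.3  0.6 -0.2]
row [-0.0016  0.0024  0.0438] 0.2 rows>=1.1
```

View pics/d1.png

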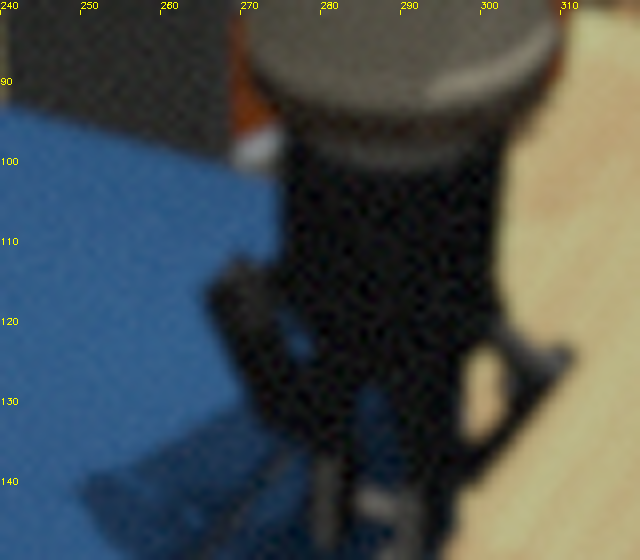

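View pics/d2.png

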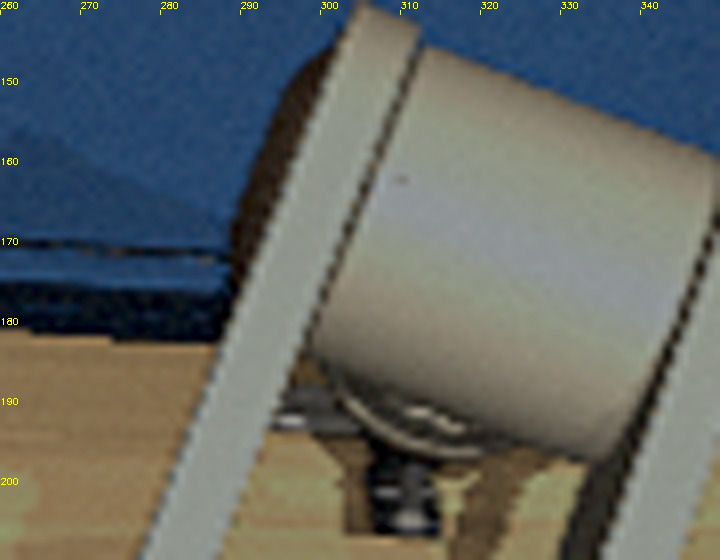

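```bash
python3 -c "
from h import *
for p in [(267,117),(270,112),(273,131),(280,146),(291,142),(292,149),(313,124)]:
    o,d=ray('side',p); print(p,(o+d*((-.148-o[1])/d[1])).round(3))
"
```

```text
(267, 117) [ 0.659 -0.148  0.235]
(270, 112) [ 0.65  -0.148  0.253]
(273, 131) [ 0.64  -0.148  0.194]
(280, 146) [ 0.618 -0.148  0.148]
(291, 142) [ 0.585 -0.148  0.173]
(292, 149) [ 0.58  -0.148  0.149]
(313, 124) [ 0.527 -0.148  0.25 ]
```

Emit:
{"api": "apply_moves", "payload": {
  "targets": [-0.001,0.001,0,0,-0.001,0.001,0.0,0,-0.001,0.001,0.0,0],
  "claw": 201
}}

```text
time_s: 2.55
tcp_pos: [0.6004, -0.1468, 0.1528]
tcp_rot: [2.266, 2.173, 0.001]
ft_force: [0.3, 0.7, 0.0]
finger_gap: 0.0183
```

```bash
python3 -c "
from h import *
go([.599,-.148,.112],-2.7)"
```

```text
t2.55 tcp [ 0.6004 -0.1468  0.1528] phi -2.39 tilt 0.12 gap 0.0183 F [0.3 0.7 0. ]
row [-0.0012 -0.0014  0.0408] 0.3 rows>=1.0
```

Emit:
{"api": "apply_moves", "payload": {
  "targets": [-0.001,-0.001,0.01,0.3,-0.001,-0.001,0.02,0.3,-0.001,-0.001,0.03,0.3,-0.001,-0.001,0.04,0.3,-0.001,-0.001,0.04,0.3]
}}

```text
time_s: 2.97
tcp_pos: [0.5979, -0.1478, 0.1083]
tcp_rot: [-2.271, -2.166, 0.003]
ft_force: [0.8, -0.4, 0.2]
finger_gap: 0.0181
```

```bash
python3 -c "
from h import *
go([.599,-.148,.112],-2.7)
crop('side',240,80,80,90,8,'d3.png')"
```

```text
t2.97 tcp [ 0.5979 -0.1478  0.1083] phi -2.73 tilt 0.22 gap 0.0181 F [ 0.8 -0.4  0.2]
row [-0.0002  0.0011 -0.0037] -0.0 rows>=0.1
```

View pics/d3.png

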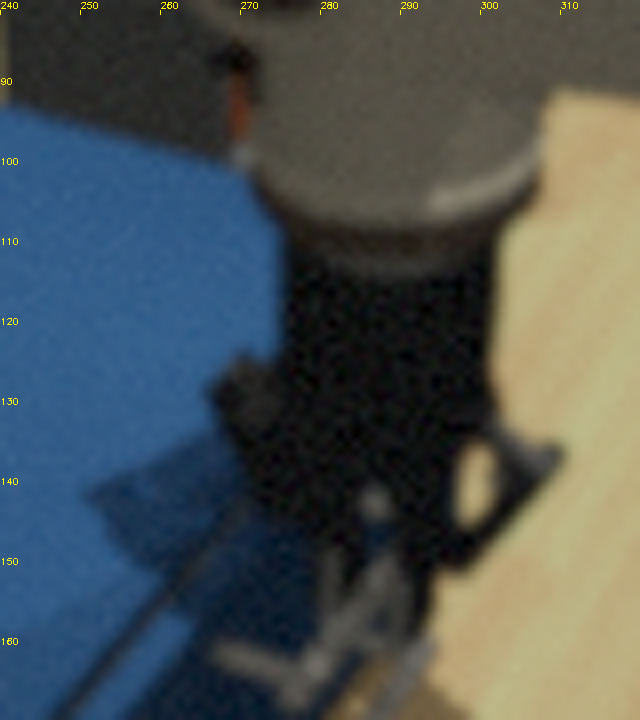

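Emit:
{"api": "apply_moves", "payload": {
  "targets": [0,0,0,0,0,0,0,0,0,0,0,0,0,0,0,0],
  "claw": 255
}}

```text
time_s: 3.35
tcp_pos: [0.5989, -0.1481, 0.1111]
tcp_rot: [-2.273, -2.168, 0.0]
ft_force: [1.3, -0.6, -10.5]
finger_gap: 0.0085
```

Emit:
{"api": "apply_moves", "payload": {
  "targets": [0,-0.005,0,0,0,-0.015,0,0,0,-0.03,0,0,0,-0.045,0,0,0,-0.06,0,0]
}}

```text
time_s: 3.77
tcp_pos: [0.5376, -0.145, 0.1111]
tcp_rot: [-2.273, -2.168, 0.0]
ft_force: [1.4, 0.5, -10.2]
finger_gap: 0.0087
```

```bash
python3 -c "
from h import *
go([.599,-.148,.112],-2.7)
im=capture('side'); cv2.imwrite('pics/d4.png',cv2.resize(im[60:260,160:400,::-1],None,fx=3,fy=3))"
```

```text
t3.77 tcp [ 0.5376 -0.145   0.1111] phi -2.72 tilt 0.02 gap 0.0087 F [  1.4   0.5 -10.2]
row [-0.      0.0615 -0.0009] -0.0 rows>=1.5
```

View pics/d4.png

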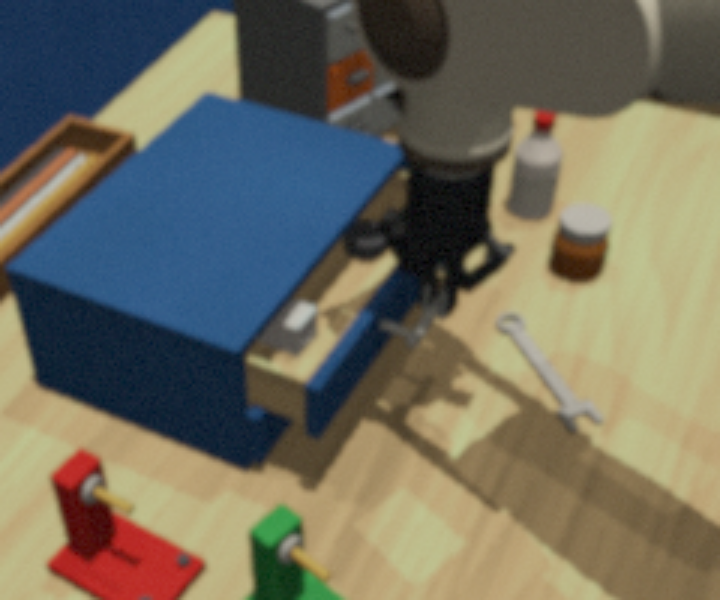

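The drawer is following, with the spacer on its +y side and the collar on its -y side. I'll keep pulling.

Emit:
{"api": "apply_moves", "payload": {
  "targets": [0,-0.025,0,0,0,-0.05,0,0,0,-0.08,0,0,0,-0.1,0,0,0,-0.115,0,0]
}}

```text
time_s: 4.23
tcp_pos: [0.4218, -0.1392, 0.1111]
tcp_rot: [-2.274, -2.167, 0.0]
ft_force: [0.9, 1.5, -14.1]
finger_gap: 0.0088
```

Emit:
{"api": "apply_moves", "payload": {
  "targets": [0,0,0,0,0,0,0,0,0,0,0,0],
  "claw": 201
}}

```text
time_s: 4.48
tcp_pos: [0.4248, -0.1402, 0.1122]
tcp_rot: [2.272, 2.166, 0.001]
ft_force: [0.1, 0.3, -0.2]
finger_gap: 0.0181
```

```bash
python3 -c "
from h import *
go([.43,-.14,.25],-2.7)
im=capture('side'); cv2.imwrite('pics/d5.png',cv2.resize(im[60:260,160:400,::-1],None,fx=3,fy=3))"
```

```text
t4.48 tcp [ 0.4248 -0.1402  0.1122] phi -2.74 tilt 0.12 gap 0.0181 F [ 0.1  0.3 -0.2]
row [ 0.0003  0.0055 -0.1378] -0.0 rows>=3.3
```

View pics/d5.png

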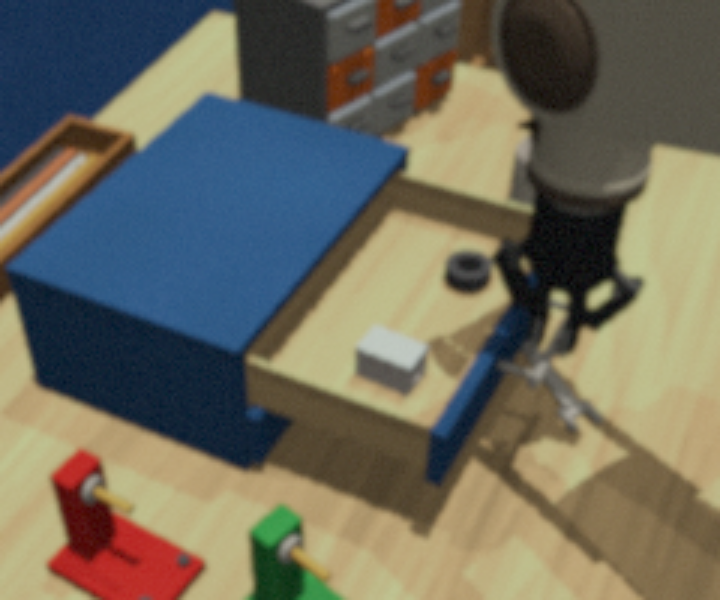

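Emit:
{"api": "apply_moves", "payload": {
  "targets": [0,0,-0.02,0,0,0,-0.05,0,0,0,-0.09,0,0,0,-0.12,0,-0.03,0,-0.13,0]
}}

```text
time_s: 4.95
tcp_pos: [0.4247, -0.168, 0.2467]
tcp_rot: [2.266, 2.168, 0.004]
ft_force: [1.0, 0.1, 0.7]
finger_gap: 0.0178
```

```bash
python3 -c "
from h import *
go([.55,-.075,.23],-2.7)
a=capture('side');b=capture('top')
crop(a,270,150,80,70,8,'e1.png')
crop(b,240,150,130,90,6,'e2.png')"
```

```text
t4.95 tcp [ 0.4247 -0.168   0.2467] phi -2.53 tilt 0.38 gap 0.0178 F [1.  0.1 0.7]
row [0.0984 0.121  0.0172] 0.2 rows>=3.8
```

View pics/e1.png

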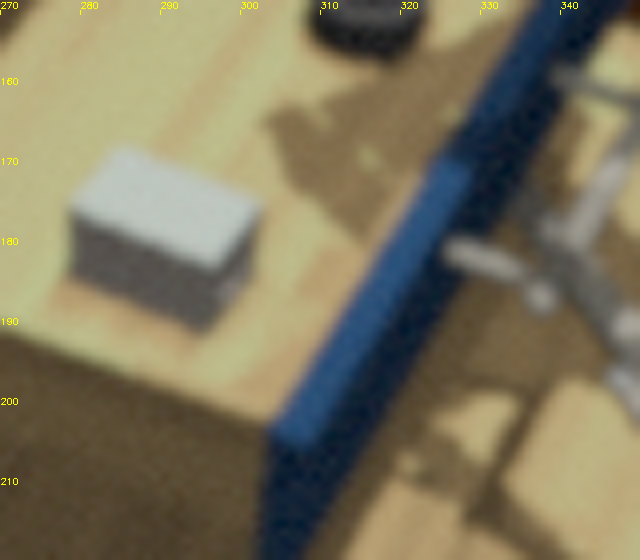

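View pics/e2.png

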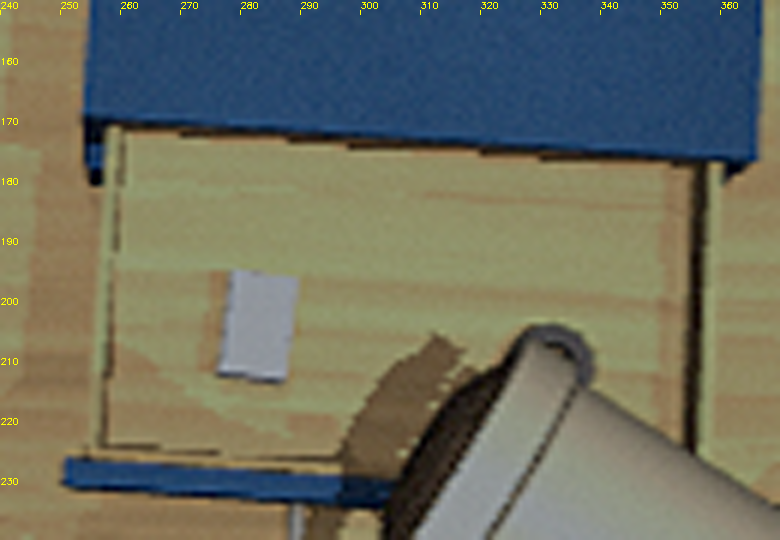

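Run:
```python
from h import *
T=lambda x,y:(240+x/6-.42,150+y/6-.42)
S=lambda x,y:(270+x/8-.44,150+y/8-.44)
A=np.array([at_z("top",T(*p),.126) for p in [(232,270),(298,278),(285,378),(219,372)]])
B=np.array([at_z("side",S(*p),.126) for p in [(72,208),(122,150),(262,208),(215,268)]])
for Q in (A,B):
    print(Q.round(4),Q.mean(0).round(4))
    for i in range(4):
        e=Q[(i+1)%4]-Q[i]; print(round(np.linalg.norm(e),4),np.degrees(np.arctan2(e[1],e[0])).round(1))
go([.55,-.075,.23],-2.7)
```

```text
[[ 0.5831 -0.0541  0.126 ]
 [ 0.5793 -0.0897  0.126 ]
 [ 0.5253 -0.0831  0.126 ]
 [ 0.528  -0.0477  0.126 ]] [ 0.5539 -0.0686  0.126 ]
0.0358 -96.1
0.0545 173.0
0.0355 85.7
0.0555 -6.7
[[ 0.5803 -0.0529  0.126 ]
 [ 0.5763 -0.0874  0.126 ]
 [ 0.5215 -0.0799  0.126 ]
 [ 0.5252 -0.0458  0.126 ]] [ 0.5508 -0.0665  0.126 ]
0.0347 -96.6
0.0553 172.2
0.0343 83.8
0.0556 -7.3
t5.05 tcp [ 0.424  -0.1724  0.2438] phi -2.76 tilt 0.26 gap 0.0183 F [ 0.6  0.3 -1. ]
row [0.1034 0.1211 0.0139] -0.1 rows>=3.8
```

Emit:
{"api": "apply_moves", "payload": {
  "targets": [0.02,0.024,0,-7,0.04,0.048,0,-14,0.06,0.072,0,-21,0.08,0.096,0,-28,0.105,0.121,0,-35],
  "claw": 60
}}

```text
time_s: 5.47
tcp_pos: [0.5501, -0.0697, 0.2409]
tcp_rot: [-1.509, -2.756, 0.0]
ft_force: [0.2, -0.4, 0.7]
finger_gap: 0.0656
```

Emit:
{"api": "apply_moves", "payload": {
  "targets": [0,0,0,-7,0,0,0,-14,0,0,0,-21,0,0,0,-28,0,0,0,-35]
}}

```text
time_s: 5.88
tcp_pos: [0.5492, -0.0702, 0.2408]
tcp_rot: [-0.609, -3.082, 0.0]
ft_force: [0.9, -0.9, -0.2]
finger_gap: 0.0652
```

```bash
python3 -c "
from h import *
go([.5525,-.0675,.17],83.5)"
```

```text
t5.88 tcp [ 0.5492 -0.0702  0.2408] phi 67.65 tilt 0.03 gap 0.0652 F [ 0.9 -0.9 -0.2]
row [-0.0021  0.0038  0.0708] -15.8 rows>=2.2
```

Emit:
{"api": "apply_moves", "payload": {
  "targets": [-0.002,0.004,0.02,-7,-0.002,0.004,0.05,-14,-0.002,0.004,0.08,-15.8,-0.002,0.004,0.08,-15.8]
}}

```text
time_s: 6.22
tcp_pos: [0.5502, -0.0669, 0.1556]
tcp_rot: [-0.186, -3.128, -0.002]
ft_force: [-0.7, 1.2, -1.9]
finger_gap: 0.0658
```

```bash
python3 -c "
from h import *
go([.5525,-.0675,.094],83.5)
a=capture('side');
crop(a,260,120,90,80,8,'f1.png')"
```

```text
t6.22 tcp [ 0.5502 -0.0669  0.1556] phi 83.19 tilt 0.45 gap 0.0658 F [-0.7  1.2 -1.9]
row [-0.0028 -0.0004  0.0615] -0.3 rows>=1.5
```

View pics/f1.png

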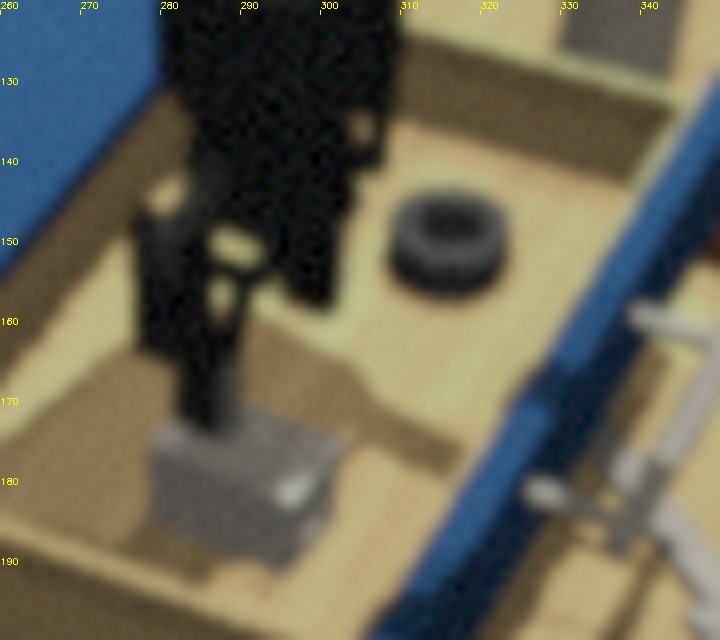

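Emit:
{"api": "apply_moves", "payload": {
  "targets": [-0.001,0,0.02,0,-0.001,0,0.045,0,-0.001,0,0.06,0,-0.001,0,0.066,0,-0.001,0,0.066,0]
}}

```text
time_s: 6.68
tcp_pos: [0.5534, -0.0679, 0.0957]
tcp_rot: [-0.192, -3.135, 0.0]
ft_force: [-0.3, 0.2, -0.1]
finger_gap: 0.0653
```

Emit:
{"api": "apply_moves", "payload": {
  "targets": [0,0,0,0,0,0,0,0,0,0,0,0,0,0,0,0,0,0,0,0],
  "claw": 255
}}

```text
time_s: 7.1
tcp_pos: [0.554, -0.0681, 0.0972]
tcp_rot: [0.19, 3.133, -0.001]
ft_force: [0.6, -0.3, 6.3]
finger_gap: 0.0352
```

```bash
python3 -c "
from h import *
go([.5525,-.0675,.2],83.5)"
```

```text
t7.10 tcp [ 0.554  -0.0681  0.0972] phi 83.06 tilt 0.17 gap 0.0352 F [ 0.6 -0.3  6.3]
row [ 0.0012  0.0004 -0.1028] -0.4 rows>=2.5
```

Emit:
{"api": "apply_moves", "payload": {
  "targets": [0,0,-0.02,0,0,0,-0.05,0,0,0,-0.09,0,0,0,-0.12,0,0,0,-0.12,0]
}}

```text
time_s: 7.52
tcp_pos: [0.5549, -0.0684, 0.2229]
tcp_rot: [0.19, 3.126, -0.003]
ft_force: [0.2, 0.9, -0.4]
finger_gap: 0.0353
```

```bash
python3 -c "
from h import *
go([.556,.3417,.215],79)
a=capture('side');
crop(a,260,100,90,80,8,'f2.png')"
```

```text
t7.52 tcp [ 0.5549 -0.0684  0.2229] phi 83.06 tilt 0.57 gap 0.0353 F [ 0.2  0.9 -0.4]
row [0.0486 0.4072 0.0069] 4.1 rows>=9.8
```

View pics/f2.png

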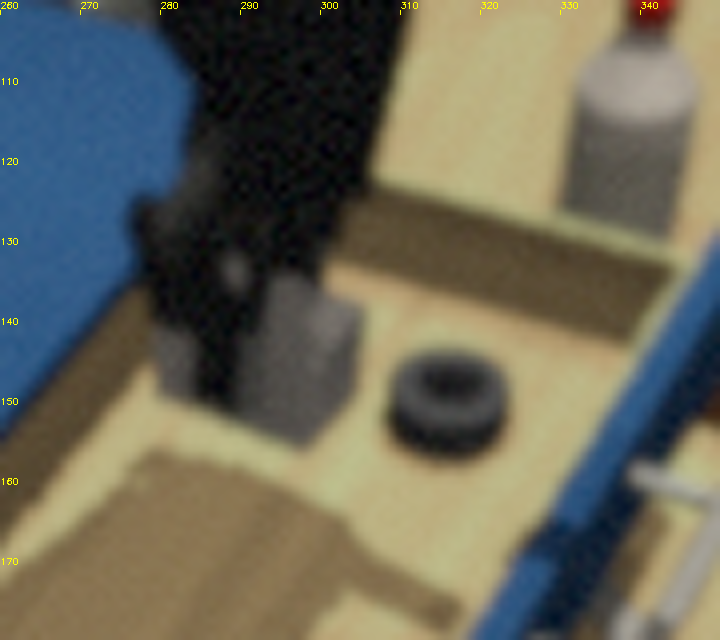

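Emit:
{"api": "apply_moves", "payload": {
  "targets": [0.005,0.04,0,1,0.01,0.08,0,2,0.015,0.12,0,3,0.02,0.16,0,4,0.025,0.2,0,4.1]
}}

```text
time_s: 7.98
tcp_pos: [0.5516, 0.1355, 0.2147]
tcp_rot: [-0.305, -3.126, 0.0]
ft_force: [0.4, -0.2, -1.5]
finger_gap: 0.0351
```

```bash
python3 -c "
from h import *
go([.556,.3417,.215],79)"
```

```text
t7.98 tcp [0.5516 0.1355 0.2147] phi 78.87 tilt 0.05 gap 0.0351 F [ 0.4 -0.2 -1.5]
row [ 0.0355  0.2032 -0.0004] -0.1 rows>=4.9
```

Emit:
{"api": "apply_moves", "payload": {
  "targets": [0.007,0.04,0,0,0.014,0.08,0,0,0.021,0.12,0,0,0.028,0.16,0,0,0.036,0.199,0,0]
}}

```text
time_s: 8.4
tcp_pos: [0.5544, 0.3379, 0.2144]
tcp_rot: [-0.302, -3.126, 0.001]
ft_force: [1.1, -1.1, -0.8]
finger_gap: 0.0355
```

Emit:
{"api": "apply_moves", "payload": {
  "targets": [0,0,0,0]
}}

```text
time_s: 8.48
tcp_pos: [0.5536, 0.3418, 0.2137]
tcp_rot: [-0.295, -3.126, -0.001]
ft_force: [-0.2, 0.8, -1.9]
finger_gap: 0.035
```

```bash
python3 -c "
from h import *
go([.556,.3417,.089],79)
a=capture('side');b=capture('top')
crop(a,130,200,110,100,7,'g1.png');crop(b,120,140,100,80,7,'g2.png')"
```

```text
t8.48 tcp [0.5536 0.3418 0.2137] phi 79.21 tilt 0.13 gap 0.0350 F [-0.2  0.8 -1.9]
row [-0.0027  0.0003  0.1247] 0.2 rows>=3.0
```

View pics/g1.png

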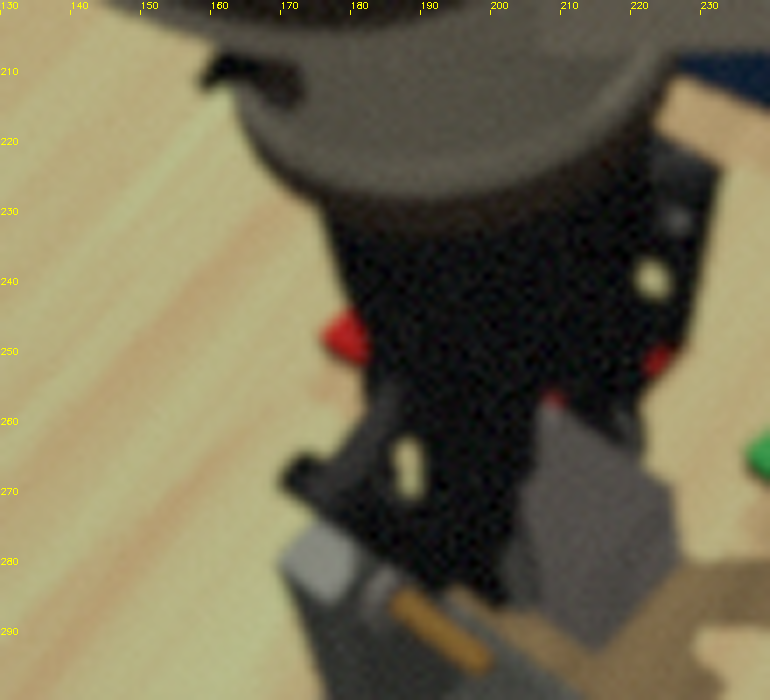

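View pics/g2.png

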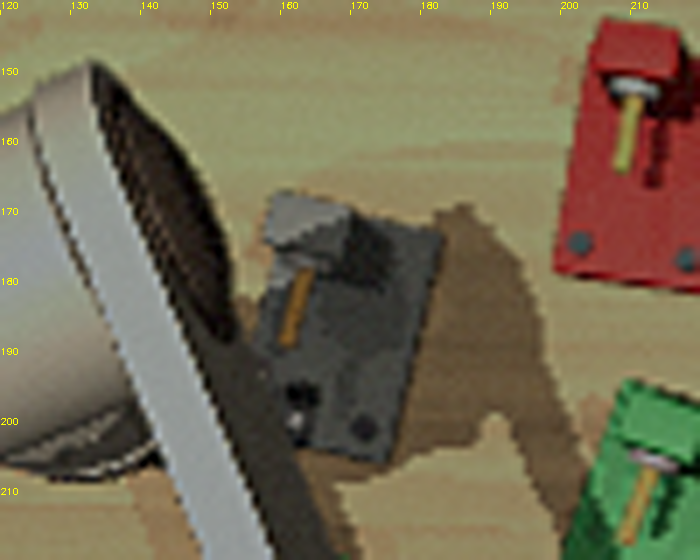

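Run:
```python
from h import *
S=lambda x,y:(130+x/7-.43,200+y/7-.43)
c=np.array([.554,.3417]);e=np.radians(-10.8);ex=np.array([np.cos(e),np.sin(e)]);ey=np.array([-ex[1],ex[0]])
for p,z in [((597,650),.2067),((680,557),.2067),((672,490),.2427),((540,400),.2427)]:
    w=at_z("side",S(*p),z); d=w[:2]-c; print(p,w.round(4),"rel",(d@ex).round(4),(d@ey).round(4))
```

```text
(597, 650) [0.5286 0.3627 0.2067] rel -0.0289 0.0159
(680, 557) [0.5224 0.3295 0.2067] rel -0.0288 -0.0179
(672, 490) [0.5206 0.3312 0.2427] rel -0.0308 -0.0166
(540, 400) [0.5659 0.3219 0.2427] rel 0.0154 -0.0172
```

Emit:
{"api": "apply_moves", "payload": {
  "targets": [0,0,0.03,0.2,0,0,0.07,0.2,0,0,0.1,0.2,0,0,0.12,0.2,0,0,0.125,0.2]
}}

```text
time_s: 9.0
tcp_pos: [0.5535, 0.3338, 0.086]
tcp_rot: [-0.309, -3.121, 0.005]
ft_force: [-1.2, -0.4, -2.8]
finger_gap: 0.0348
```

Emit:
{"api": "apply_moves", "payload": {
  "targets": [0,0,0,0,0,0,0,0]
}}

```text
time_s: 9.17
tcp_pos: [0.5557, 0.3354, 0.0916]
tcp_rot: [0.308, 3.125, 0.001]
ft_force: [-0.4, 0.5, -0.4]
finger_gap: 0.0356
```

```bash
python3 -c "
from h import *
go([.5563,.3417,.089],79)
a=capture('side');b=capture('top')
crop(a,150,250,100,80,7,'g3.png')"
```

```text
t9.17 tcp [0.5557 0.3354 0.0916] phi 78.73 tilt 0.06 gap 0.0356 F [-0.4  0.5 -0.4]
row [0.0006 0.0063 0.0026] -0.3 rows>=0.2
```

View pics/g3.png

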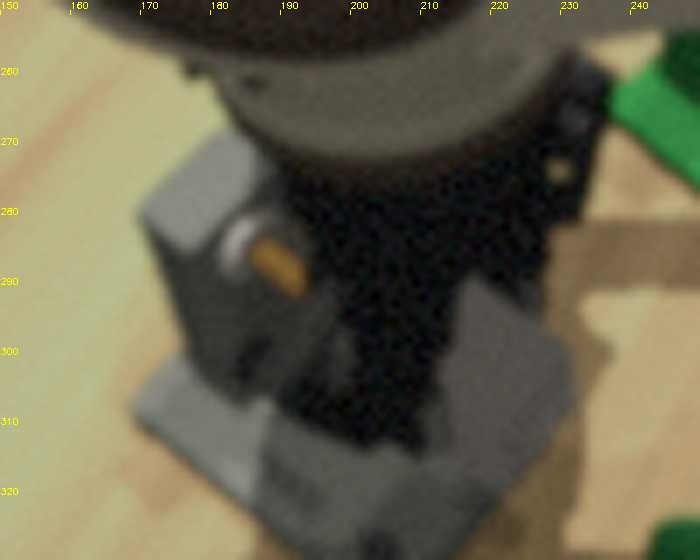

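Emit:
{"api": "apply_moves", "payload": {
  "targets": [0.001,0.003,0.002,0,0.001,0.006,0.003,0,0.001,0.006,0.003,0,0.001,0.006,0.003,0]
}}

```text
time_s: 9.6
tcp_pos: [0.5552, 0.3423, 0.0874]
tcp_rot: [0.307, 3.126, 0.0]
ft_force: [0.2, 0.4, -0.6]
finger_gap: 0.0351
```

```bash
python3 -c "
from h import *
go([.5563,.3417,.089],79)"
```

```text
t9.60 tcp [0.5552 0.3423 0.0874] phi 78.79 tilt 0.01 gap 0.0351 F [ 0.2  0.4 -0.6]
row [-0.0011 -0.0003 -0.0016] -0.2 rows>=0.0
```

Emit:
{"api": "apply_moves", "payload": {
  "targets": [-0.006,0,-0.001,0,-0.012,0,-0.001,0,-0.017,0,-0.001,0,-0.02,0,-0.001,0,-0.023,0,-0.001,0]
}}

```text
time_s: 10.02
tcp_pos: [0.5783, 0.3372, 0.0881]
tcp_rot: [-0.308, -3.126, 0.0]
ft_force: [-0.7, 0.6, -2.1]
finger_gap: 0.0352
```

```bash
python3 -c "
from h import *
go([.5985,.3335,.089],79)"
```

```text
t10.02 tcp [0.5783 0.3372 0.0881] phi 78.75 tilt 0.02 gap 0.0352 F [-0.7  0.6 -2.1]
row [-0.0205  0.0003 -0.0009] -0.3 rows>=0.5
```

Emit:
{"api": "apply_moves", "payload": {
  "targets": [-0.002,0,0,0,-0.004,0,0,0,-0.006,0,0,0,-0.006,0,0,0]
}}

```text
time_s: 10.35
tcp_pos: [0.5839, 0.3362, 0.0882]
tcp_rot: [0.307, 3.127, -0.0]
ft_force: [0.2, -1.0, -2.1]
finger_gap: 0.0352
```

```bash
python3 -c "
from h import *
go([.5985,.3335,.089],79)"
```

```text
t10.35 tcp [0.5839 0.3362 0.0882] phi 78.77 tilt 0.01 gap 0.0352 F [ 0.2 -1.  -2.1]
row [-0.0148  0.0002 -0.0008] -0.2 rows>=0.4
```

Emit:
{"api": "apply_moves", "payload": {
  "targets": [-0.002,0,0,0,-0.005,0,0,0,-0.007,0,0,0,-0.009,0,0,0,-0.009,0,0,0]
}}

```text
time_s: 10.77
tcp_pos: [0.5928, 0.3344, 0.0882]
tcp_rot: [0.308, 3.126, -0.0]
ft_force: [0.4, 0.5, -1.5]
finger_gap: 0.0352
```

```bash
python3 -c "
from h import *
go([.5985,.3335,.089],79)
a=capture('side');b=capture('top')
crop(a,140,240,100,80,7,'g4.png');crop(b,130,150,70,60,9,'g5.png')"
```

```text
t10.77 tcp [0.5928 0.3344 0.0882] phi 78.77 tilt 0.01 gap 0.0352 F [ 0.4  0.5 -1.5]
row [-0.0057  0.0002 -0.0008] -0.2 rows>=0.1
```

View pics/g4.png

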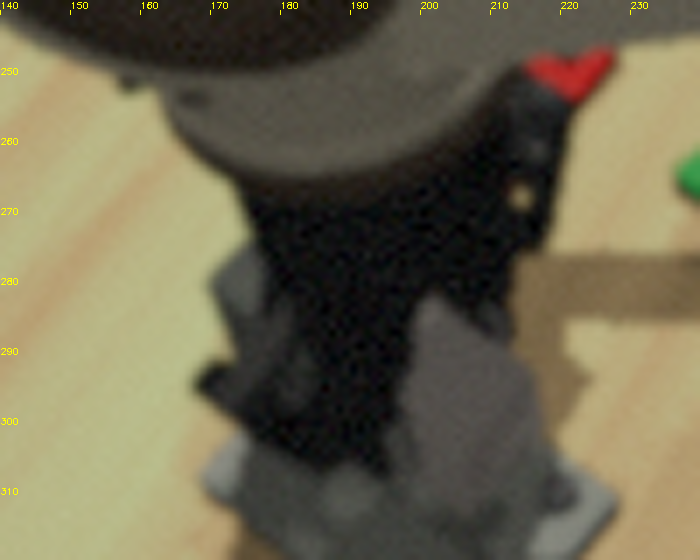

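View pics/g5.png

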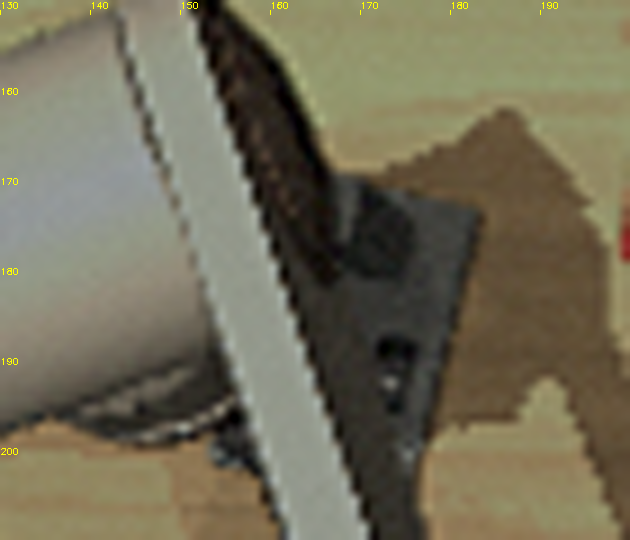

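Emit:
{"api": "apply_moves", "payload": {
  "targets": [-0.001,0,0,0,-0.001,0,0,0,-0.001,0,0,0]
}}

```text
time_s: 11.12
tcp_pos: [0.5935, 0.3344, 0.0883]
tcp_rot: [-0.307, -3.127, 0.0]
ft_force: [0.1, 0.7, -2.1]
finger_gap: 0.0348
```

Run:
```python
from h import *
S=lambda x,y:(140+x/7-.43,240+y/7-.43)
s,M,ph=phi()
c=s["tcp_pos"][:2]-0*.001;e=np.radians(-11.2);ex=np.array([np.cos(e),np.sin(e)]);ey=np.array([-ex[1],ex[0]])
for p,z in [((548,452),.0815),((530,370),.1175),((437,290),.1175)]:
    w=at_z("side",S(*p),z); d=w[:2]-c; print(p,w.round(4),"rel",(d@ex).round(4),(d@ey).round(4))
go([.5985,.3335,.089],79)
```

```text
(548, 452) [0.5556 0.3285 0.0815] rel -0.036 -0.0131
(530, 370) [0.5612 0.3229 0.1175] rel -0.0294 -0.0176
(437, 290) [0.6008 0.3116 0.1175] rel 0.0116 -0.0209
t11.12 tcp [0.5935 0.3344 0.0883] phi 78.77 tilt 0.01 gap 0.0348 F [ 0.1  0.7 -2.1]
row [-0.0051  0.0001 -0.0007] -0.2 rows>=0.1
```

The pin slid about 21 mm in with no axial force, and the spacer hasn't slipped in the fingers. So the end facing the post is the deep one. Now I'll draw it off.

The tool can only turn about its own vertical axis, so I'll tip the spacer in the grip against the top edge of the gauge post.

Emit:
{"api": "apply_moves", "payload": {
  "targets": [0.008,0,0,0,0.018,0,0,0,0.03,0,0,0,0.045,0,0,0,0.052,0,0,0]
}}

```text
time_s: 11.53
tcp_pos: [0.5401, 0.345, 0.0884]
tcp_rot: [-0.306, -3.126, 0.0]
ft_force: [-0.3, -0.2, -1.9]
finger_gap: 0.0352
```

Emit:
{"api": "apply_moves", "payload": {
  "targets": [0,0,-0.02,0,0,0,-0.05,0,0,0,-0.08,0,0,0,-0.1,0,0,0,-0.1,0]
}}

```text
time_s: 11.95
tcp_pos: [0.5431, 0.3454, 0.1935]
tcp_rot: [0.306, 3.121, 0.005]
ft_force: [1.0, -0.4, -0.1]
finger_gap: 0.0351
```

Run:
```python
from h import *
G=lambda x,y:(140+x/9-.45,155+y/9-.45)
H=lambda x,y:(160+x/7-.43,255+y/7-.43)
A=np.array([at_z("top",G(*p),.12) for p in [(175,110),(270,130),(255,197),(160,172)]])
B=np.array([at_z("side",H(*p),.12) for p in [(152,95),(207,135),(120,220),(68,180)]])
print(A.round(4),A.mean(0));print(B.round(4),B.mean(0))
go([.662,.362,.19],-11)
```

```text
[[0.6696 0.3373 0.12  ]
 [0.6628 0.3022 0.12  ]
 [0.638  0.3067 0.12  ]
 [0.6467 0.3417 0.12  ]] [0.65427507 0.32196761 0.12      ]
[[0.6581 0.3048 0.12  ]
 [0.6344 0.3097 0.12  ]
 [0.6419 0.3457 0.12  ]
 [0.6643 0.341  0.12  ]] [0.6496612  0.32530318 0.12      ]
t11.95 tcp [0.5431 0.3454 0.1935] phi 78.80 tilt 0.39 gap 0.0351 F [ 1.  -0.4 -0.1]
row [-0.1133  0.0394  0.0043] 89.8 rows>=12.5
```

Emit:
{"api": "apply_moves", "payload": {
  "targets": [-0.022,0.008,0,7,-0.044,0.016,0,14,-0.066,0.024,0,21,-0.09,0.032,0,28,-0.113,0.039,0,35]
}}

```text
time_s: 12.37
tcp_pos: [0.6613, 0.3611, 0.1874]
tcp_rot: [-1.241, -2.885, 0.001]
ft_force: [0.0, 1.0, -1.5]
finger_gap: 0.035
```

Emit:
{"api": "apply_moves", "payload": {
  "targets": [0,0,0,7,0,0,0,14,0,0,0,21,0,0,0,28,0,0,0,35]
}}

```text
time_s: 12.78
tcp_pos: [0.6603, 0.3609, 0.1873]
tcp_rot: [-2.052, -2.379, 0.002]
ft_force: [-0.1, 0.1, -1.9]
finger_gap: 0.0352
```

Emit:
{"api": "apply_moves", "payload": {
  "targets": [0,0,0,7,0,0,0,14,0,0,0,19.8,0,0,0,19.8]
}}

```text
time_s: 13.12
tcp_pos: [0.6603, 0.3609, 0.1875]
tcp_rot: [-2.429, -1.992, 0.002]
ft_force: [0.4, 0.6, -2.0]
finger_gap: 0.035
```

```bash
python3 -c "
from h import *
go([.661,.362,.14],-11)
a=capture('side');b=capture('top')
crop(a,130,200,110,100,7,'i1.png');crop(b,110,130,100,80,7,'i2.png')"
```

```text
t13.12 tcp [0.6603 0.3609 0.1875] phi -11.31 tilt 0.06 gap 0.0350 F [ 0.4  0.6 -2. ]
row [0.0012 0.0005 0.0475] -0.3 rows>=1.1
```

View pics/i1.png

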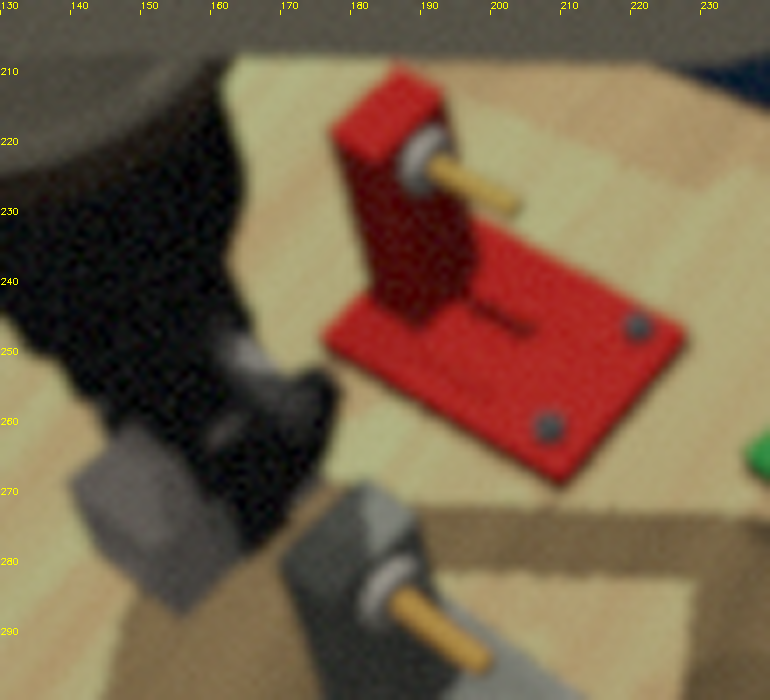

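View pics/i2.png

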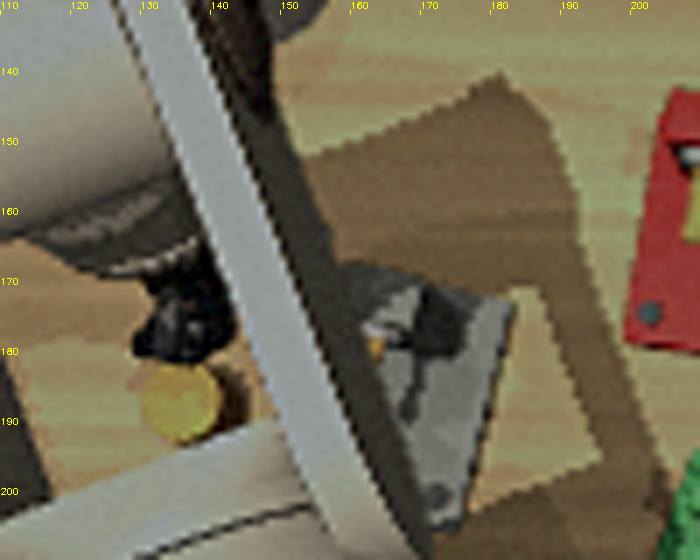

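Emit:
{"api": "apply_moves", "payload": {
  "targets": [0.001,0,0.02,0,0.001,0,0.045,0,0.001,0,0.056,0,0.001,0,0.058,0,0.001,0,0.058,0]
}}

```text
time_s: 13.63
tcp_pos: [0.6609, 0.3617, 0.1301]
tcp_rot: [-2.423, -2.0, 0.002]
ft_force: [-0.1, 0.5, -0.4]
finger_gap: 0.0352
```

```bash
python3 -c "
from h import *
go([.661,.362,.127],-11)
a=capture('side')
crop(a,130,220,90,80,8,'i3.png')"
```

```text
t13.63 tcp [0.6609 0.3617 0.1301] phi -10.93 tilt 0.06 gap 0.0352 F [-0.1  0.5 -0.4]
row [0.0003 0.0001 0.0031] 0.1 rows>=0.1
```

View pics/i3.png

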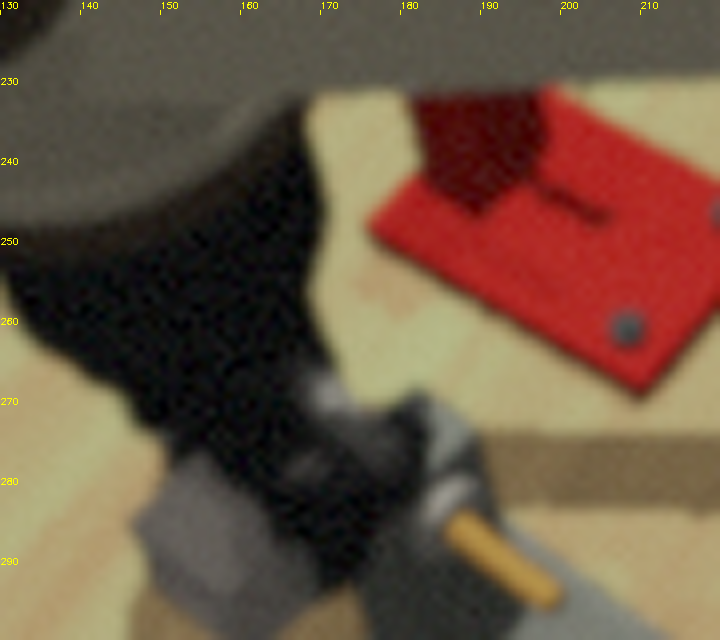

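Emit:
{"api": "apply_moves", "payload": {
  "targets": [0,0,0.002,0,0.001,0,0.004,0,0.003,0,0.006,0,0.005,0,0.008,0]
}}

```text
time_s: 14.02
tcp_pos: [0.6626, 0.3661, 0.1245]
tcp_rot: [2.423, 1.996, 0.002]
ft_force: [-4.1, -7.9, 16.2]
finger_gap: 0.0348
```

```bash
python3 -c "
from h import *
go([.661,.362,.127],-11)
a=capture('side')
crop(a,130,220,90,80,8,'i4.png')"
```

```text
t14.02 tcp [0.6626 0.3661 0.1245] phi -11.04 tilt 0.12 gap 0.0348 F [-4.1 -7.9 16.2]
row [-0.0043 -0.0008 -0.0025] -0.0 rows>=0.1
```

View pics/i4.png

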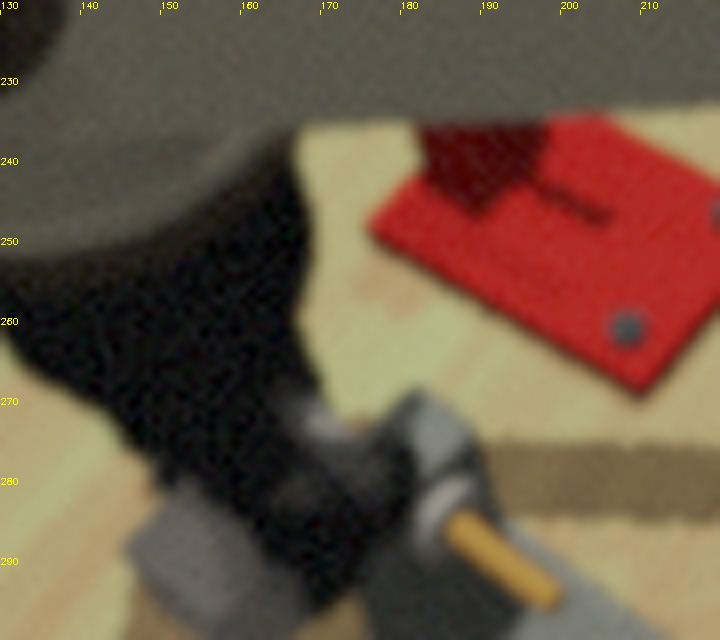

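Emit:
{"api": "apply_moves", "payload": {
  "targets": [0.0005,0,0.002,0,0.0015,0,0.004,0,0.0025,0,0.006,0,0.003,0,0.008,0]
}}

```text
time_s: 14.4
tcp_pos: [0.6636, 0.3705, 0.1182]
tcp_rot: [2.423, 1.998, 0.008]
ft_force: [-5.7, 5.7, 25.5]
finger_gap: 0.035
```

```bash
python3 -c "
from h import *
go([.661,.362,.127],-11)
a=capture('side')
crop(a,130,220,90,80,8,'i5.png')"
```

```text
t14.40 tcp [0.6636 0.3705 0.1182] phi -11.00 tilt 0.30 gap 0.0350 F [-5.7  5.7 25.5]
row [-0.0089 -0.0009 -0.0088] 0.0 rows>=0.3
```

View pics/i5.png

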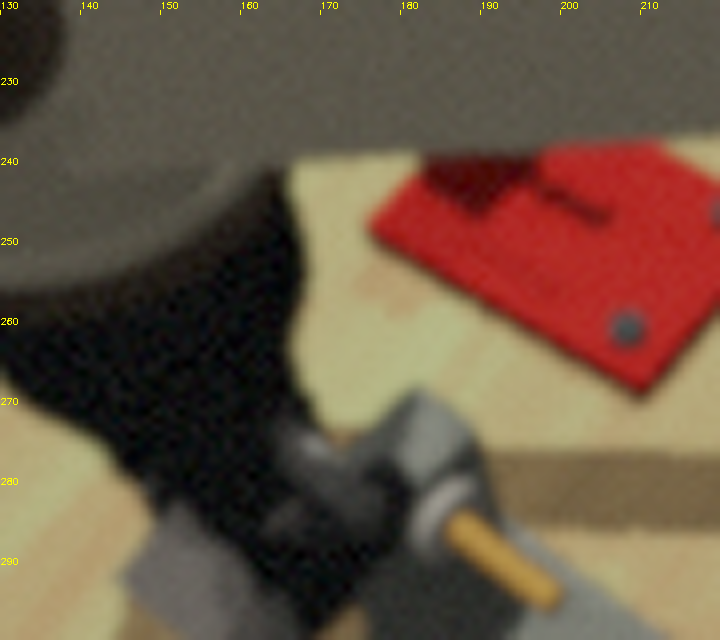

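```bash
python3 -c "
from h import *
a=capture('side')
crop(a,130,260,70,60,10,'i6.png')"
```

```text
(no output)
```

View pics/i6.png

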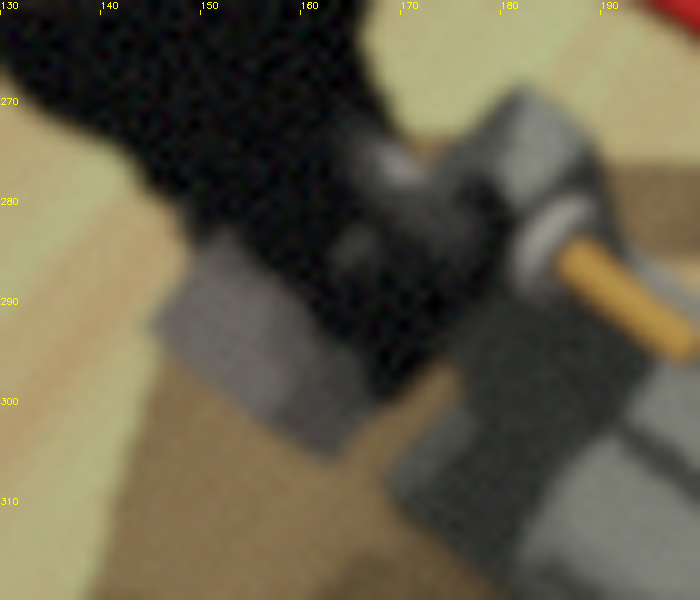

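```bash
cat >> h.py <<'E'
def wire(name,ths,hp=.018,x0=130,y0=250,w=70,h=70,s=9,tcp=None,cx=.0015,cz=.011,cam="side"):
    im=capture(cam); st,M,ph=phi(); tcp=st["tcp_pos"] if tcp is None else np.array(tcp)
    o=cv2.resize(im[y0:y0+h,x0:x0+w,::-1],None,fx=s,fy=s,interpolation=cv2.INTER_CUBIC)
    tx,ty=M[:,0].copy(),M[:,1].copy(); tx[2]=ty[2]=0; up=np.array([0,0,1.])
    cols=[(0,0,255),(0,255,0),(255,255,0),(255,0,255)]
    for th,c in zip(ths,cols):
        t=np.radians(th); ax=-(np.cos(t))*tx+np.sin(t)*up  # hole axis, toward post(-tx) then up
        n=np.sin(t)*tx+np.cos(t)*up
        C=tcp+up*hp + (-cx)*ax+(cz-hp)*n
        V=[C+a*.028*ax+b*.018*n+d*.018*ty for a in(-1,1) for b in(-1,1) for d in(-1,1)]
        P=((proj(cam,V)+.5-[x0,y0])*s-.5).astype(int)
        for i in range(8):
            for j in (1,2,4):
                if not i&j: cv2.line(o,tuple(map(int,P[i])),tuple(map(int,P[i|j])),c,1)
        for i in range(4,8): cv2.circle(o,tuple(map(int,P[i])),3,c,1)
    cv2.imwrite("pics/"+name,o)
E
python3 -c "
from h import *
wire('j1.png',[0,20,40])"
```

```text
(no output)
```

View pics/j1.png

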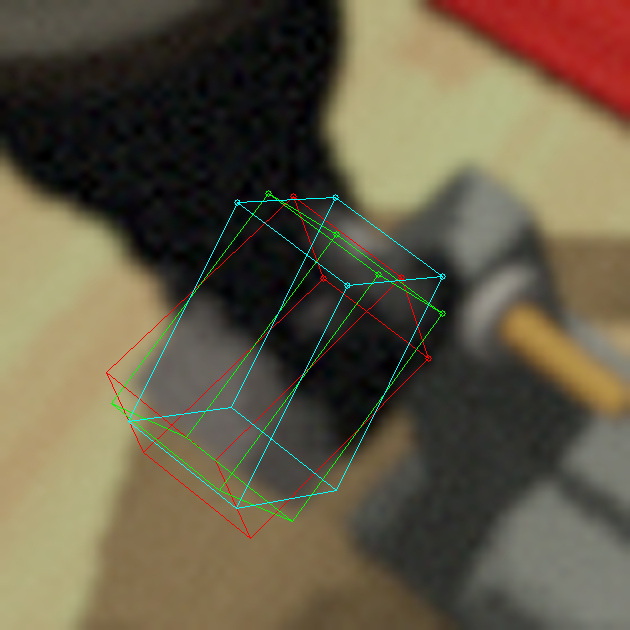

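Emit:
{"api": "apply_moves", "payload": {
  "targets": [0,0,0.003,0,0.0,0,0.006,0,0.0,0,0.008,0,0,0,0.01,0]
}}

```text
time_s: 14.88
tcp_pos: [0.664, 0.3726, 0.1098]
tcp_rot: [2.423, 2.0, 0.015]
ft_force: [-2.5, 16.3, 25.4]
finger_gap: 0.035
```

```bash
python3 -c "
from h import *
go([.661,.362,.127],-11)
wire('j2.png',[20,40,60])"
```

```text
t14.88 tcp [0.664  0.3726 0.1098] phi -10.94 tilt 0.56 gap 0.0350 F [-2.5 16.3 25.4]
row [-0.0109 -0.0008 -0.0173] 0.1 rows>=0.5
```

View pics/j2.png

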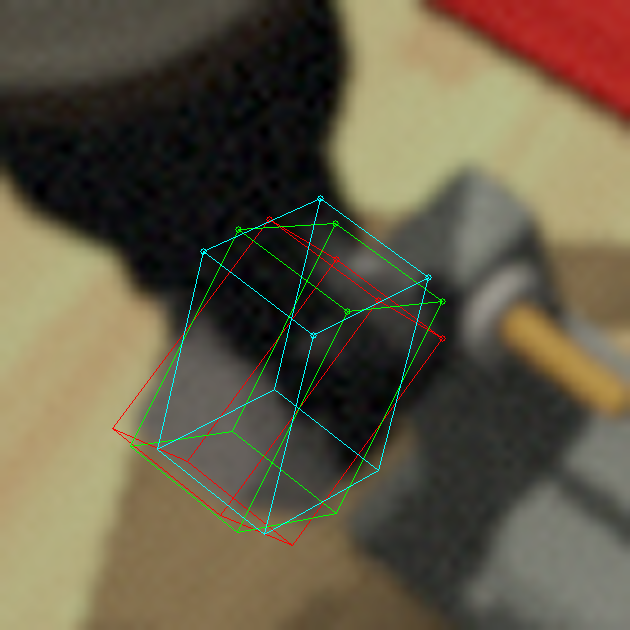

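Emit:
{"api": "apply_moves", "payload": {
  "targets": [0,0,0.003,0,-0.001,0,0.006,0,-0.001,0,0.008,0,-0.001,0,0.01,0]
}}

```text
time_s: 15.27
tcp_pos: [0.6639, 0.3721, 0.0998]
tcp_rot: [-2.423, -2.0, -0.017]
ft_force: [-4.8, 17.0, 27.1]
finger_gap: 0.0353
```

```bash
python3 -c "
from h import *
go([.661,.362,.127],-11)
wire('j3.png',[50,70],hp=.02,cz=.016)"
```

```text
t15.27 tcp [0.6639 0.3721 0.0998] phi -10.92 tilt 0.60 gap 0.0353 F [-4.8 17.  27.1]
row [-0.0103 -0.0008 -0.0273] 0.1 rows>=0.7
```

View pics/j3.png

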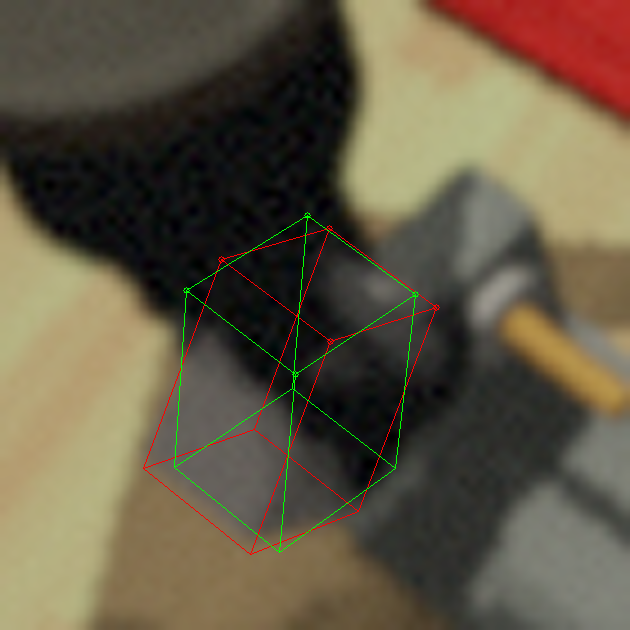

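Emit:
{"api": "apply_moves", "payload": {
  "targets": [0,0,0.003,0,-0.001,0,0.006,0,-0.0015,0,0.008,0,-0.002,0,0.01,0]
}}

```text
time_s: 15.65
tcp_pos: [0.6635, 0.3697, 0.0892]
tcp_rot: [2.423, 2.0, 0.015]
ft_force: [-2.9, 14.5, 22.7]
finger_gap: 0.0352
```

```bash
python3 -c "
from h import *
go([.661,.362,.127],-11)
wire('j4.png',[60,80],hp=.02,cz=.016)"
```

```text
t15.65 tcp [0.6635 0.3697 0.0892] phi -10.94 tilt 0.54 gap 0.0352 F [-2.9 14.5 22.7]
row [-0.0077 -0.0008 -0.0378] 0.1 rows>=0.9
```

View pics/j4.png

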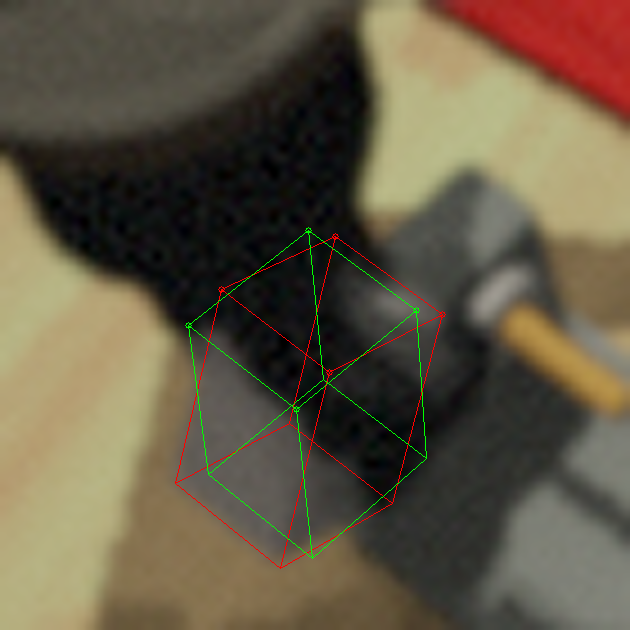

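Emit:
{"api": "apply_moves", "payload": {
  "targets": [-0.001,0,0.002,0,-0.002,0,0.004,0,-0.003,0,0.006,0,-0.004,0,0.008,0]
}}

```text
time_s: 16.03
tcp_pos: [0.6633, 0.3662, 0.0813]
tcp_rot: [2.423, 2.0, 0.017]
ft_force: [5.1, 26.3, 25.9]
finger_gap: 0.0351
```

```bash
python3 -c "
from h import *
go([.661,.362,.127],-11)
wire('j5.png',[70,90],hp=.02,cz=.016)"
```

```text
t16.03 tcp [0.6633 0.3662 0.0813] phi -10.93 tilt 0.63 gap 0.0351 F [ 5.1 26.3 25.9]
row [-0.0042 -0.0012 -0.0457] 0.1 rows>=1.1
```

View pics/j5.png

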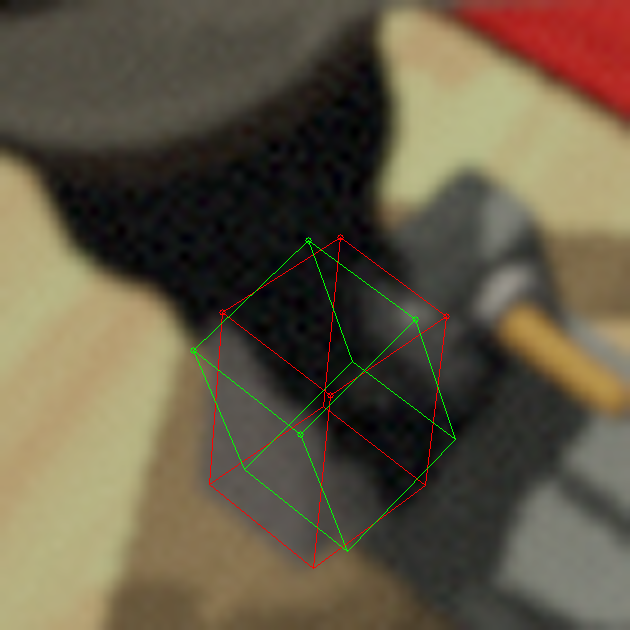

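Emit:
{"api": "apply_moves", "payload": {
  "targets": [-0.002,0,0.001,0,-0.003,0,0.002,0,-0.004,0,0.002,0,-0.005,0,0.002,0]
}}

```text
time_s: 16.42
tcp_pos: [0.6627, 0.3634, 0.0788]
tcp_rot: [-2.421, -2.0, -0.022]
ft_force: [17.0, 46.6, 12.8]
finger_gap: 0.035
```

```bash
python3 -c "
from h import *
go([.661,.362,.127],-11)
wire('j6.png',[75,90],hp=.02,cz=.016)"
```

```text
t16.42 tcp [0.6627 0.3634 0.0788] phi -10.89 tilt 0.82 gap 0.0350 F [17.  46.6 12.8]
row [-0.0011 -0.001  -0.0482] 0.1 rows>=1.2
```

View pics/j6.png

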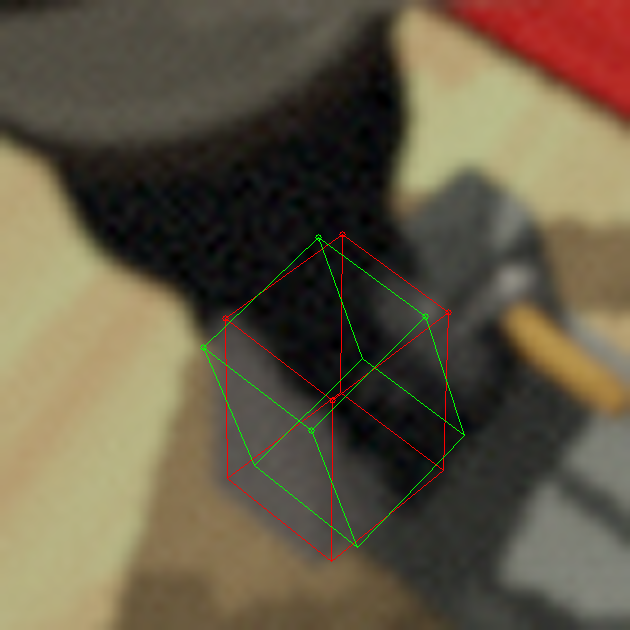

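Emit:
{"api": "apply_moves", "payload": {
  "targets": [0.004,0,0,0,0.012,0,0,0,0.025,0,0,0,0.025,0,0,0]
}}

```text
time_s: 16.8
tcp_pos: [0.6651, 0.3841, 0.0741]
tcp_rot: [-2.423, -1.999, -0.0]
ft_force: [-0.7, 0.4, -2.3]
finger_gap: 0.0349
```

Emit:
{"api": "apply_moves", "payload": {
  "targets": [0,0,-0.02,0,0,0,-0.05,0,0,0,-0.08,0,0,0,-0.08,0]
}}

```text
time_s: 17.13
tcp_pos: [0.6667, 0.3829, 0.1613]
tcp_rot: [2.423, 1.996, 0.012]
ft_force: [1.4, 0.6, -0.1]
finger_gap: 0.0351
```

```bash
python3 -c "
from h import *
go([.661,.362,.127],-11)
wire('j7.png',[],x0=100,y0=210,w=100,h=85,s=8)
wire('j8.png',[70,80,90],hp=.02,cz=.016,x0=100,y0=210,w=100,h=85,s=8)"
```

```text
t17.13 tcp [0.6667 0.3829 0.1613] phi -11.03 tilt 0.45 gap 0.0351 F [ 1.4  0.6 -0.1]
row [-0.0217 -0.0019  0.0342] -0.0 rows>=1.0
```

View pics/j7.png

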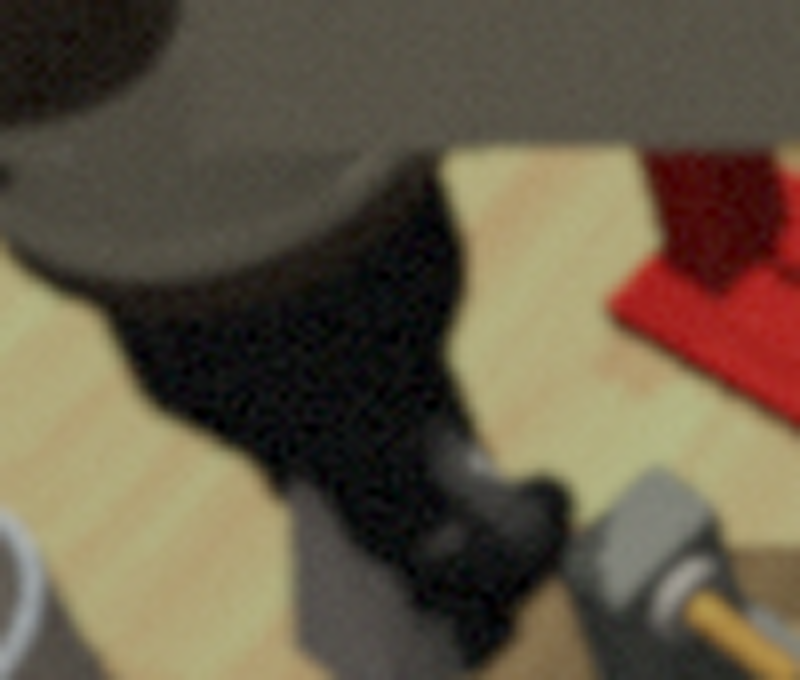

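View pics/j8.png

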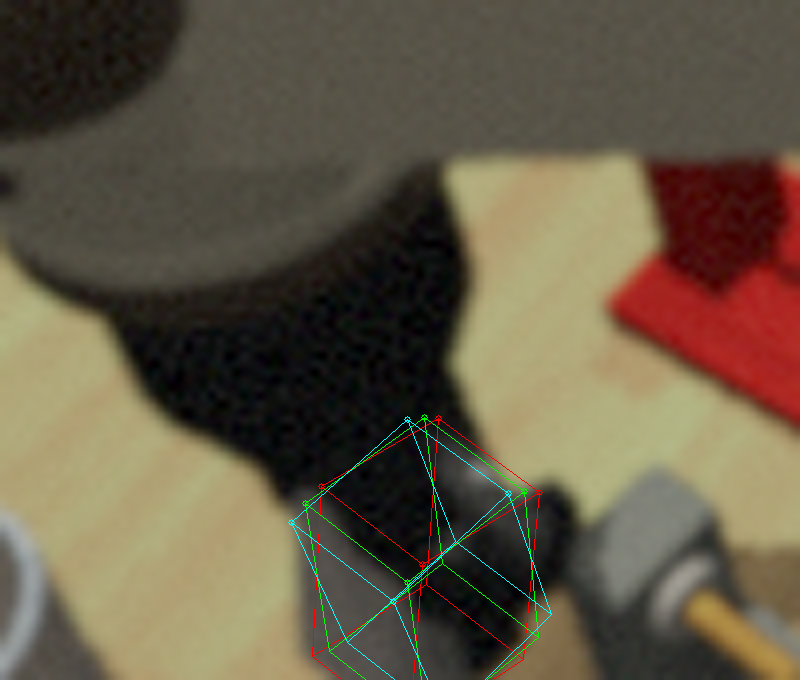

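```bash
python3 -c "
from h import *
go([.42,.12,.21],-11)
for p in [(.42,.12,0)]: print(proj('top',p),proj('side',p))"
```

```text
t17.23 tcp [0.6655 0.3823 0.1555] phi -11.03 tilt 0.11 gap 0.0349 F [-0.1  0.2 -2.2]
row [-0.3044 -0.1907 -0.0551] -0.0 rows>=8.7
[[226.06240548 244.71304979]] [[308.28450536 271.92923553]]
```

Emit:
{"api": "apply_moves", "payload": {
  "targets": [0,0,-0.03,0,-0.02,-0.01,-0.055,0,-0.055,-0.035,-0.06,0,-0.09,-0.055,-0.06,0,-0.124,-0.077,-0.06,0]
}}

```text
time_s: 17.65
tcp_pos: [0.5641, 0.2739, 0.2126]
tcp_rot: [-2.424, -1.998, 0.003]
ft_force: [0.6, 0.4, -0.5]
finger_gap: 0.0349
```

```bash
python3 -c "
from h import *
go([.38,.08,.21],-11)"
```

```text
t17.65 tcp [0.5641 0.2739 0.2126] phi -11.01 tilt 0.11 gap 0.0349 F [ 0.6  0.4 -0.5]
row [-0.2255 -0.1437  0.0031] -0.0 rows>=6.4
```

Emit:
{"api": "apply_moves", "payload": {
  "targets": [-0.035,-0.022,0,0,-0.07,-0.044,0,0,-0.105,-0.066,0,0,-0.14,-0.088,0,0,-0.17,-0.108,0,0]
}}

```text
time_s: 18.07
tcp_pos: [0.4249, 0.1276, 0.2127]
tcp_rot: [-2.424, -1.997, 0.003]
ft_force: [0.5, -0.3, -2.1]
finger_gap: 0.0351
```

Emit:
{"api": "apply_moves", "payload": {
  "targets": [-0.03,-0.02,0,0,-0.048,-0.031,0.02,0,-0.048,-0.031,0.05,0,-0.048,-0.031,0.08,0,-0.048,-0.031,0.1,0]
}}

```text
time_s: 18.48
tcp_pos: [0.3859, 0.0875, 0.111]
tcp_rot: [-2.424, -1.996, 0.004]
ft_force: [0.9, 0.4, -2.2]
finger_gap: 0.0354
```

```bash
python3 -c "
from h import *
go([.38,.08,.03],-11)
x,y=proj('side',get_state()['tcp_pos'])[0].astype(int)
wire('k1.png',[70,80,90],hp=.02,cz=.016,x0=x-45,y0=y-45,w=90,h=75,s=8)
crop('side',x-45,y-45,90,75,8,'k2.png')
"
```

```text
t18.48 tcp [0.3859 0.0875 0.111 ] phi -11.08 tilt 0.17 gap 0.0354 F [ 0.9  0.4 -2.2]
row [-0.0084 -0.0042  0.0811] -0.1 rows>=2.0
```

View pics/k1.png

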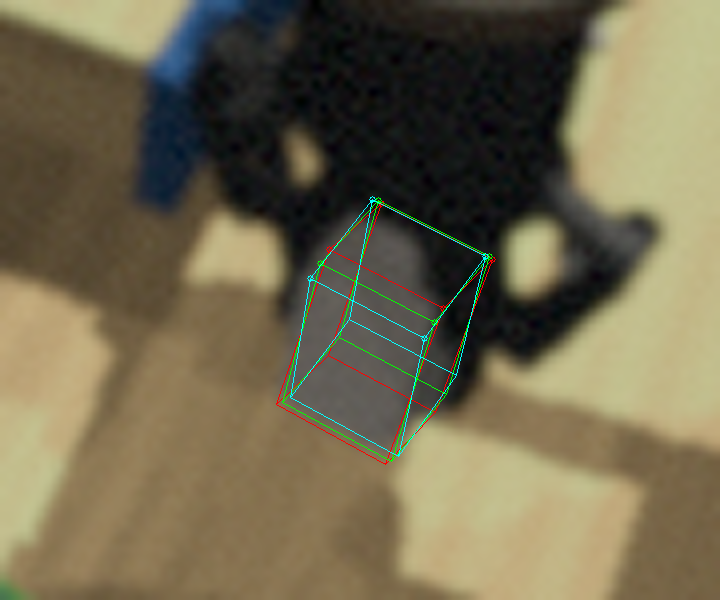

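View pics/k2.png

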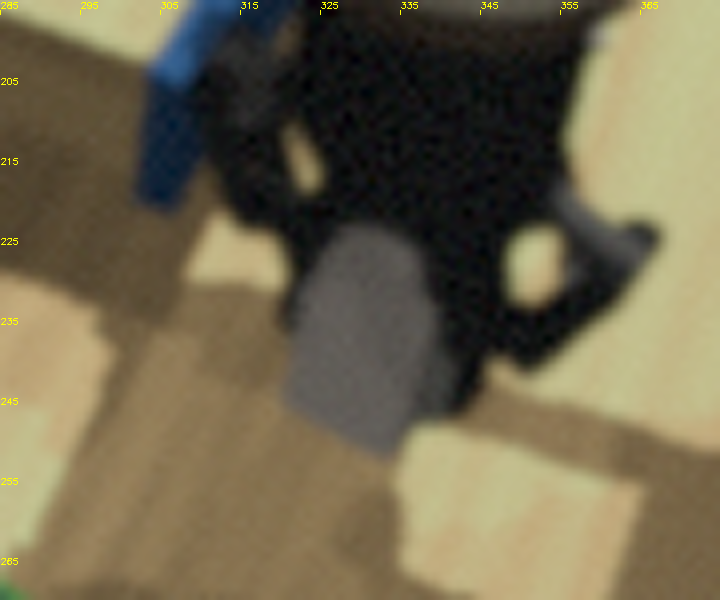

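Emit:
{"api": "apply_moves", "payload": {
  "targets": [0,0,0.03,0,0,0,0.06,0,0,0,0.085,0,0,0,0.09,0,0,0,0.09,0]
}}

```text
time_s: 19.0
tcp_pos: [0.3871, 0.0879, 0.024]
tcp_rot: [-2.423, -1.997, 0.003]
ft_force: [0.3, -0.1, -0.8]
finger_gap: 0.0353
```

```bash
python3 -c "
from h import *
go([.38,.08,.015],-11)
"
```

```text
t19.00 tcp [0.3871 0.0879 0.024 ] phi -11.02 tilt 0.15 gap 0.0353 F [ 0.3 -0.1 -0.8]
row [-0.0092 -0.0055  0.009 ] -0.0 rows>=0.3
```

Emit:
{"api": "apply_moves", "payload": {
  "targets": [0,0,0.003,0,0,0,0.006,0,0,0,0.008,0,0,0,0.01,0,0,0,0.01,0]
}}

```text
time_s: 19.42
tcp_pos: [0.3878, 0.0879, 0.0145]
tcp_rot: [2.424, 1.998, 0.0]
ft_force: [-0.4, 0.7, -1.7]
finger_gap: 0.0354
```

Emit:
{"api": "apply_moves", "payload": {
  "targets": [0,0,0.002,0,0,0,0.004,0,0,0,0.004,0]
}}

```text
time_s: 19.67
tcp_pos: [0.3875, 0.088, 0.01]
tcp_rot: [-2.424, -1.998, 0.001]
ft_force: [-0.7, 0.7, -2.3]
finger_gap: 0.035
```

```bash
python3 -c "
from h import *
go([.38,.08,.015],-11)
x,y=proj('side',get_state()['tcp_pos'])[0].astype(int)
wire('k3.png',[],x0=x-45,y0=y-45,w=90,h=75,s=8)
"
```

```text
t19.67 tcp [0.3875 0.088  0.01  ] phi -11.02 tilt 0.03 gap 0.0350 F [-0.7  0.7 -2.3]
row [-0.0092 -0.0059 -0.005 ] -0.0 rows>=0.3
```

View pics/k3.png

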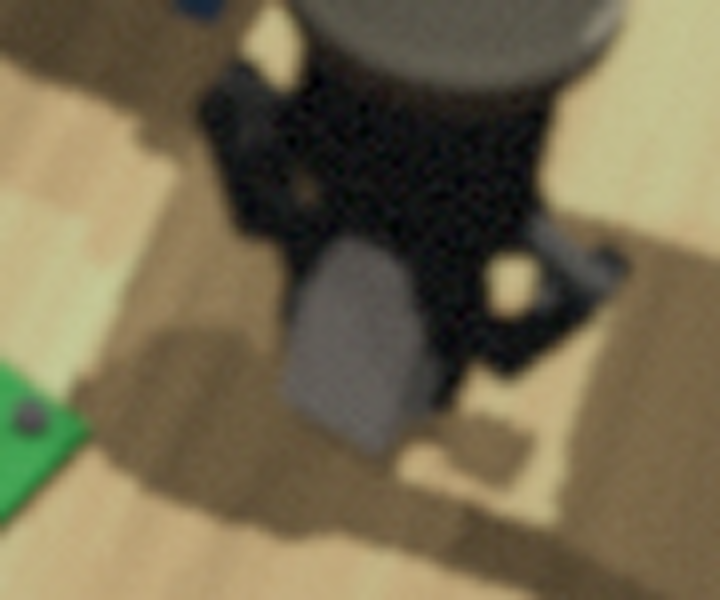

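Emit:
{"api": "apply_moves", "payload": {
  "targets": [0,0,0.001,0,0,0,0.002,0,0,0,0.003,0,0,0,0.003,0]
}}

```text
time_s: 20.05
tcp_pos: [0.3879, 0.088, 0.0081]
tcp_rot: [2.424, 1.998, 0.0]
ft_force: [-7.4, 0.9, 21.4]
finger_gap: 0.0352
```

Emit:
{"api": "apply_moves", "payload": {
  "targets": [0,0,-0.001,0,0,0,-0.001,0,0,0,-0.001,0,0,0,-0.001,0,0,0,-0.001,0],
  "claw": 75
}}

```text
time_s: 20.47
tcp_pos: [0.3877, 0.0879, 0.0082]
tcp_rot: [-2.425, -1.998, 0.0]
ft_force: [0.7, 0.0, 0.2]
finger_gap: 0.0603
```

```bash
python3 -c "
from h import *
go([.38,.08,.015],-11)
x,y=proj('side',get_state()['tcp_pos'])[0].astype(int)
crop('side',x-45,y-45,90,75,8,'k4.png')
"
```

```text
t20.47 tcp [0.3877 0.0879 0.0082] phi -11.03 tilt 0.01 gap 0.0603 F [0.7 0.  0.2]
row [-0.0093 -0.006  -0.0068] -0.0 rows>=0.3
```

View pics/k4.png

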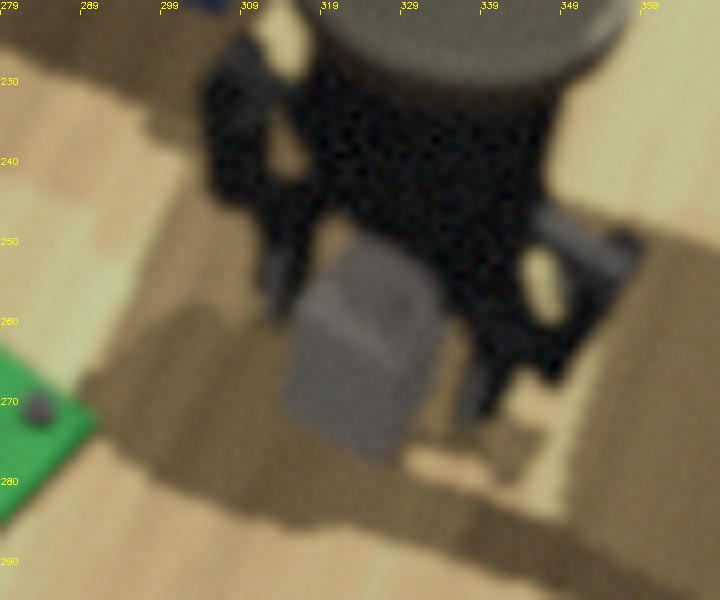

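Run:
```python
from h import *
S=lambda x,y:(279+x/8-.44,None)
s,M,ph=phi(); x,y=proj('side',s["tcp_pos"])[0].astype(int); y0=y-45; x0=x-45; print(x0,y0)
f=lambda p:(x0+p[0]/8-.44,y0+p[1]/8-.44)
for p,z in [((300,305),.056),((362,235),.056),((443,290),.056),((387,367),.056),((283,410),0),((375,465),0)]:
    w=at_z("side",f(p),z); d=w-s["tcp_pos"]; print(p,w.round(4),"tool x,y",(M.T@d)[:2].round(4))
```

```text
279 219
(300, 305) [0.4096 0.1066 0.056 ] tool x,y [0.0225 0.0179]
(362, 235) [0.4008 0.0737 0.056 ] tool x,y [-0.0115  0.0156]
(443, 290) [0.3719 0.0828 0.056 ] tool x,y [-0.0081 -0.0145]
(387, 367) [0.3786 0.1166 0.056 ] tool x,y [ 0.0264 -0.0143]
(283, 410) [0.4092 0.108  0.    ] tool x,y [0.0238 0.0173]
(375, 465) [0.3764 0.1147 0.    ] tool x,y [ 0.0241 -0.0161]
```

Emit:
{"api": "apply_moves", "payload": {
  "targets": [0.004,0,-0.004,0,0.007,0.001,-0.008,0,0.007,0.001,-0.008,0,0.007,0.001,-0.008,0]
}}

```text
time_s: 20.85
tcp_pos: [0.3903, 0.0949, 0.0167]
tcp_rot: [2.424, 1.998, 0.001]
ft_force: [0.2, 0.2, 0.2]
finger_gap: 0.0606
```

Emit:
{"api": "apply_moves", "payload": {
  "targets": [0,0,0,0,0,0,0,0,0,0,0,0,0,0,0,0,0,0,0,0],
  "claw": 255
}}

```text
time_s: 21.27
tcp_pos: [0.39, 0.0946, 0.0164]
tcp_rot: [2.425, 1.998, -0.0]
ft_force: [-2.1, -0.1, 4.1]
finger_gap: 0.0354
```

Emit:
{"api": "apply_moves", "payload": {
  "targets": [0,0,-0.02,0,0,0,-0.05,0,0,0,-0.09,0,0,0,-0.13,0,0,0,-0.17,0]
}}

```text
time_s: 21.68
tcp_pos: [0.3893, 0.0946, 0.188]
tcp_rot: [-2.424, -1.998, 0.001]
ft_force: [2.2, 0.6, -1.4]
finger_gap: 0.0359
```

Emit:
{"api": "apply_moves", "payload": {
  "targets": [0,0,-0.03,0,0,0,-0.06,0,0,0,-0.09,0,0,0,-0.1,0,0,0,-0.1,0]
}}

```text
time_s: 22.1
tcp_pos: [0.3907, 0.0946, 0.2883]
tcp_rot: [2.423, 1.996, 0.004]
ft_force: [0.0, -0.1, -1.1]
finger_gap: 0.0353
```

```bash
python3 -c "
from h import *
go([.38,.08,.3],-11)
im=capture('side'); x,y=proj('side',get_state()['tcp_pos'])[0].astype(int)
x=min(max(x,45),465);y=min(max(y,45),345);print(x,y)
crop(im,x-45,y-45,90,75,8,'l1.png')
im2=capture('top'); cv2.imwrite('pics/l2.png',cv2.resize(im2[:,:,::-1],(800,600))); cv2.imwrite('pics/l3.png',cv2.resize(im[:,:,::-1],(800,600)))
"
```

```text
t22.10 tcp [0.3907 0.0946 0.2883] phi -11.03 tilt 0.19 gap 0.0353 F [ 0.  -0.1 -1.1]
row [-0.0164 -0.0077 -0.0118] -0.0 rows>=0.5
338 189
```

View pics/l1.png

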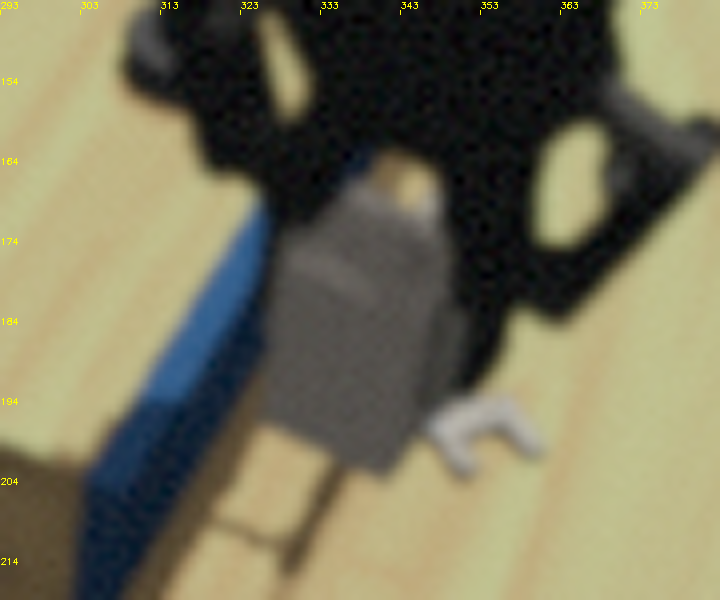

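View pics/l2.png

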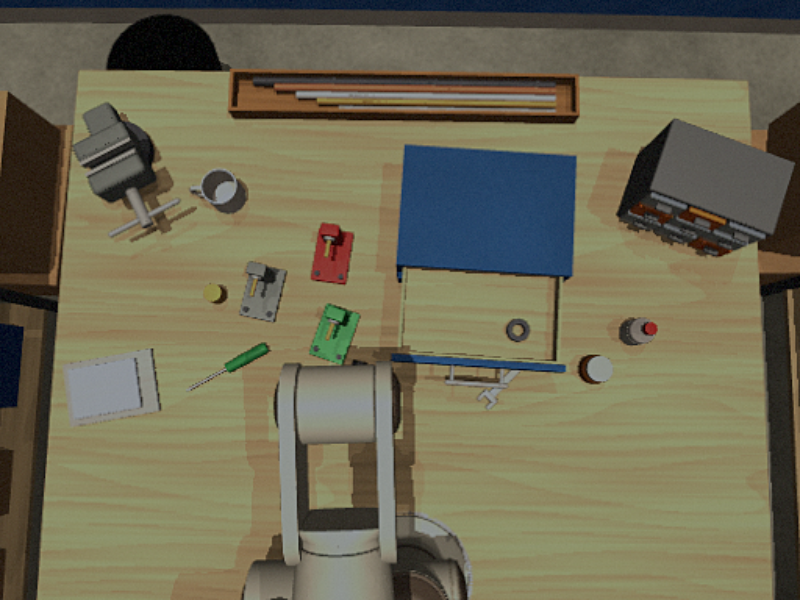

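View pics/l3.png

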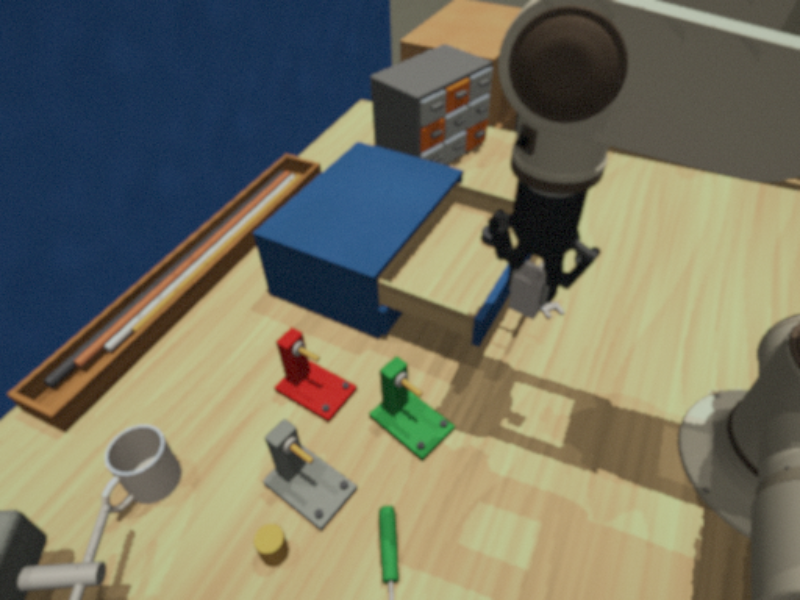

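Emit:
{"api": "apply_moves", "payload": {
  "targets": [0,0,0,0,0,0,0,0,0,0,0,0,0,0,0,0]
}}

```text
time_s: 22.53
tcp_pos: [0.3899, 0.0946, 0.2856]
tcp_rot: [-2.424, -1.997, 0.002]
ft_force: [0.3, -0.5, -1.5]
finger_gap: 0.0353
```

```bash
python3 -c "
from h import *
go([.38,.08,.3],-11); s=get_state(); print(abs(s['qd']).max())
wire('l4.png',[80,90,100],hp=.0115,cx=0,cz=.0115,x0=293,y0=144,w=90,h=75,s=8)
"
```

```text
t22.53 tcp [0.3899 0.0946 0.2856] phi -11.03 tilt 0.06 gap 0.0353 F [ 0.3 -0.5 -1.5]
row [-0.0163 -0.0069 -0.0143] -0.0 rows>=0.5
0.005523349975284245
```

View pics/l4.png

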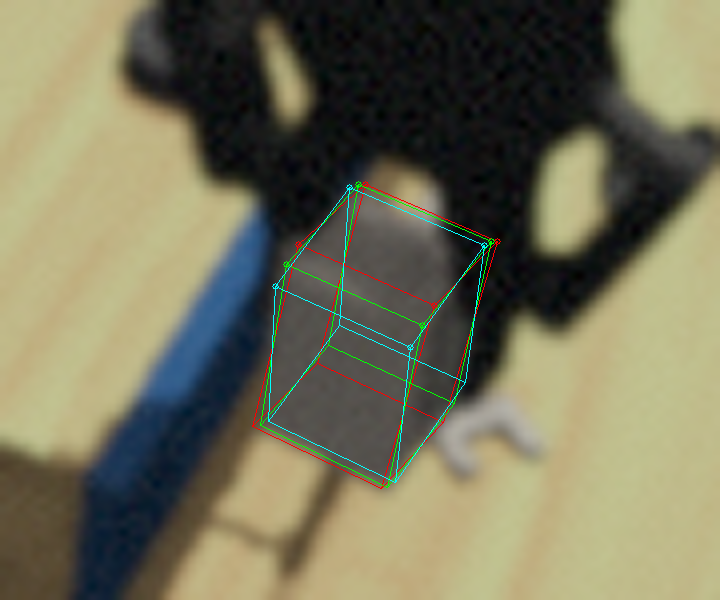

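```bash
python3 -c "
from bench import *
print(sign_off())"
```

```text
the job is handed in; nothing more can be done
None
```

I handed the job in at 22.5 s, with the spacer held still in the gripper, its deep hole facing straight up. No verdict came back, so the checks below are my own.

- **Drawer:** I pulled the top drawer open by about 17.5 cm, judging by the arm's travel, and took the spacer out.
- **Finding the deep hole:** The first end I tried slid about 21 mm onto the grey stand's pin with no axial force. The spacer had not slipped in the fingers, so that was the deep end, and I drew it off.
- **Turning it up:** The tool can only turn about its vertical axis, so I tipped the spacer in the grip against the top edge of the grey post. That got it to about 75°. I then set it on clear bench, where it settled upright on its shallow end, and gripped it again and lifted it.

**Last checks**
- **Spacer:** Its middle is about 297 mm above the bench. The model drawn over the last side picture fits best at upright. The finger gap is 35.3 mm and the arm is at rest.
- **Everything else:** The last pictures show the collar in the open drawer, the lower drawer apparently shut, and the bench items in place.

**What came out less well**
- **Slip while tipping:** The spacer slid up about 5 mm in the grip. The sideways force on the wrist reached about 50 N. I put this down to the spacer pressing on the post, but could not confirm that the fingers did not touch it.
- **Bench contact:** It came about 5 mm lower than I had estimated, at about 21 N.
- **Which end is up:** I know this from following the spacer through the turn. I did not test the hole again afterwards.

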